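# Load and tamp the smoke generator

## Robot

A 6-joint arm with a two-finger parallel gripper is mounted at the origin on the work surface. World frame = base frame: x ahead of the robot, y to its left, z up, the work surface at z = 0. Lengths are in m, angles in rad, forces in N, time in s.
With the tool pointing down it reaches from about 0.35 to 0.975 m from the base axis. Payload 4.9 kg.
Tool frame: the origin (TCP) lies midway between the tips of the shut fingers; the grasp point (between the pads) lies 19 mm behind it; z points along the fingers, y is the direction in which the jaws open and shut (so a half turn about z gives the same grasp; the last joint's range is limited). The gripper opens to 85 mm and grips with 20 to 120 N. Pads are 22 mm wide; open, the fingers measure 114 mm over their backs; the gripper's body (76 mm by 85 mm) begins 54 mm behind the grasp point. The pads swing forward as they close: fully open they stand 13 mm farther back than shut.
Start: joints at [1.109, 0.053, 1.613, -0, 1.476, -0.119], TCP at [0.21, 0.589, 0.231] pointing down, gripper open.
Joint ranges: [-3.01, 3.01], [-1.01, 2.22], [0.06, 2.58], [-1.02, 4.17], [0.09, 2.62], [-3.14, 3.14]. Speed limits (rad/s): [2.57, 2.57, 3.14, 3.14, 3.14, 3.14].

## Interface

Orientations are given as a rotation vector (axis times angle).
In Python, from station import ctrl gives the robot as it stands.
- The arm moves only by the shell command python3 -m jog 'ROWS' [FORCE]. ROWS is JSON, one flat list of numbers, 7 for each row, row after row: the opening, from 0 (shut) to 1 (fully open), then the shift along the tool's x, y, z in m, then the turn, a rotation vector about the tool's x, y, z in degrees. A call has 1 to 10 rows; each row shifts and turns the commanded pose from where the row before left it, along the tool's axes as they then stand; what a row does not reach is not made up. A row lasts 1/8 s, in which the tool goes at most 62.5 mm and 10.7 degrees, less where a joint would pass 70% of its speed; a pose out of reach is approached as far as the arm can. A call with a gripper value outside its range is refused whole. The fingers move at their own pace and stop on an object; FORCE is the grip in N (left out, the last holds). Time passes only in rows, so rows that do not move let the fingers close. It gives the time, the measured TCP pose, the force and the opening at its end, in the units of the state.
- ctrl.get_obs(): the state, without advancing time (a new reading comes with each control period).
- ctrl.get_image(name): name is "side" or "top" or "wrist"; returns a dict with "image" (400x640x3 uint8, blue, green, red), "camera_matrix" (3x3 intrinsics, pixels), "rvec" (rotation vector, rad) and "tvec" (3), from world to camera coordinates, as OpenCV has them; the wrist camera has in their place "mount" (4x4, takes a point from camera to tool coordinates, whose origin is the TCP and whose axes are the flange's). Camera axes: x right, y down, z forward; pixel columns grow to the right and rows downward; lengths in m; the calibration is good to about 2 mm. A picture is of the moment at which its call begins: read the wrist's pose just before it. There is no depth.
- ctrl.finish_job(): hands the job in, once; it reports no verdict.
Trained networks look in a picture, given as the dict that the camera call returned (one of the last four; its "shot" number tells which), for a name from the list of things; names that differ only in an ending like _2 or _b are one class to them, and where a whole thing is asked for, a point or a joint stands for the part that bears it (a point fixed in the world has none). Each returns a list of dicts, best first, with "p" (0 to 1); they miss things now and then, are a little off and sometimes report something else, mostly with a low value. They report only what shows in the picture. A call takes as long as a camera call. They do not tell look-alikes from the thing itself.
- ctrl.boxes_of(target, picture): "box" ([centre column, centre row, width, height] in pixels, round what is visible of it).
The state is a dict: "t": time; "q": joint angles; "dq": joint speeds; "effort": joint torques, N m; "tool_pos": TCP position; "tool_rot": TCP orientation; "contact_force": force on the tool from outside, world axes, zero at the start; "wrist_torque": the same for the moment, N m; "opening": finger opening in m.
Only numpy, scipy, OpenCV 4.12 (cv2) and the standard library are available. Lean on these libraries where they do the work, as an engineer would, in place of code of your own. Each camera call takes 0.05 s, during which the arm holds its last target. There are 200 camera calls.

## Task

Get the smoke generator ready to light: drop every wood puck from the sheet pan flat down its tube, then press the whole stack down with the tamper, firmly, past the spring clips until the bottom puck is fully home on the glow plate with no gaps between pucks. Then hang the tamper by its side hook over the utensil rail, clear of the table, close the tube's hinged lid fully, and leave the other things on the table standing where they are.

Things in the scene. Friction and masses are not known exactly. Their poses are not given: they have to be found in the camera images.
- smoker: Puck-fed smoke generator, fixed to the table: grey housing 140 x 120 mm (its x and y), 54 mm high, an upright steel tube in its middle. Origin: on the table under the tube's axis. Its air pump lies on the +x side, the smoke outlet stub on +y; the tube's lid is hinged on -y.
- tube_clips (a point): On the tube's axis at the height of three sprung round clips in its wall, 30 mm above the glow plate, which stand 3.5 mm into the bore. Pucks dropped in come to rest on them, the lowest about 30 mm above the plate; a push of roughly 10 to 15 N drives the stack past them, down to the plate.
- tube_floor (a point): Centre of the glow plate, the floor of the tube, 30 mm above the table.
- tube_mouth (a point): Centre of the tube's rim, 178 mm above the table. The tube is 48 mm in bore and 148 mm deep from rim to glow plate; its top 10 mm flare out to 60 mm inside, 66 mm outside. A puck let go above the bore proper tilts and may wedge in the flare; a push frees it.
- lid (a joint): Angle of the tube's lid in rad: 0 closed (flat on the rim), grows as it swings up and over towards the smoker's -y side, up to 2.4. The hinge is stiff, so the lid stays where it is put; about 2 N at its edge moves it.
- lid_hinge (a point): Middle of the lid's hinge axis, 37 mm to the smoker's -y side of the tube's axis, 179 mm above the table; the axis runs along the smoker's x. The lid is a steel disc 70 mm across, 5 mm thick, its centre 37 mm from the hinge; its upper face is 5 mm above the hinge axis when closed.
- lid_tab (a point): Outer end of the lid's black lift tab (26 mm wide, 8 mm thick), 92 mm from the hinge axis, opposite the hinge.
- pan: Aluminium sheet pan, fixed to the table, 330 x 240 mm (its x and y), rim 24 mm high, floor 3 mm thick. Origin: centre of its underside.
- puck0: Pressed wood puck, 45 mm across, 20 mm thick, about 30 g, lying flat in the pan; three to five are there, the others of the five are absent. Origin: centre of its underside, z along its axis. A full stack of five stands 100 mm high in the tube.
- puck1: Pressed wood puck, 45 mm across, 20 mm thick, about 30 g, lying flat in the pan; three to five are there, the others of the five are absent. Origin: centre of its underside, z along its axis. A full stack of five stands 100 mm high in the tube.
- puck2: Pressed wood puck, 45 mm across, 20 mm thick, about 30 g, lying flat in the pan; three to five are there, the others of the five are absent. Origin: centre of its underside, z along its axis. A full stack of five stands 100 mm high in the tube.
- puck3: Pressed wood puck, 45 mm across, 20 mm thick, about 30 g, lying flat in the pan; three to five are there, the others of the five are absent. Origin: centre of its underside, z along its axis. A full stack of five stands 100 mm high in the tube.
- puck4: Pressed wood puck, 45 mm across, 20 mm thick, about 30 g, lying flat in the pan; three to five are there, the others of the five are absent. Origin: centre of its underside, z along its axis. A full stack of five stands 100 mm high in the tube.
- tamper: Tamper standing on its foot on the table, 195 mm tall, 0.2 to 0.35 kg: steel foot 36 mm across and 20 mm thick, shaft 10 mm thick, hand guard (disc 48 mm across) from 132 to 138 mm above the foot's underside, over it a round wooden grip 26 mm thick. Origin: centre of that underside, z along the shaft. A side hook below the guard points to the tamper's +x.
- tamper_hook (a point): In the hook, 11.5 mm from the shaft's axis, 117 mm above the foot's underside: about where the bar's axis lies when it hangs (leaning some 9 degrees). The hook is 6 mm wire, leaves the shaft at 127 mm, arches over and down; its leg is 29 mm from the axis, its tip 96 mm up; clear gap from shaft to leg 21 mm, crown's underside 120 mm up at mid-gap.
- rail: Utensil rail fixed to the table: a horizontal steel bar 10 mm thick along its y, 280 mm between two posts, with a turner and a spoon hanging near its -y end (78 to 130 mm from the middle) and a whisk near its +y end (112 mm from the middle); the middle is free. Origin: on the table under the middle of the bar.
- rail_mid (a point): Middle of the bar's axis, 170 mm above the table.
- mustard0: Yellow mustard squeeze bottle, 58 mm across, 182 mm tall, standing. Bystander. Origin: centre of its underside.
- mustard1: Second such mustard bottle. Bystander.
- shaker: Spice shaker jar, 56 mm across, 109 mm tall, standing. Bystander. Origin: centre of its underside.
- mill: Wooden pepper mill, 54 mm across, 150 mm tall, standing. Bystander. Origin: centre of its underside.
- ramekin: White ramekin, 76 mm across, 45 mm tall. Bystander. Origin: centre of its underside.
- cup: Steel measuring cup, 72 mm across, 55 mm tall, handle on its +x. Bystander. Origin: centre of its underside.
Things that resemble listed ones, but are neither listed nor needed, are in the scene too. Leave any blue, green or red look-alike of the tamper alone.

How it is judged:
On the way:
1. the tamper presses on the stack with every puck fully home in the tube (horizontal distance between each of puck0, puck1, puck2, puck3, puck4 and tube_floor below 0.006 m and (z of puck0 in the frame of smoker between 0.026 and 0.033 m or z of puck0 in the frame of smoker between 0.046 and 0.053 m or z of puck0 in the frame of smoker between 0.066 and 0.073 m or z of puck0 in the frame of smoker between 0.086 and 0.093 m or z of puck0 in the frame of smoker between 0.106 and 0.113 m) and (z of puck1 in the frame of smoker between 0.026 and 0.033 m or z of puck1 in the frame of smoker between 0.046 and 0.053 m or z of puck1 in the frame of smoker between 0.066 and 0.073 m or z of puck1 in the frame of smoker between 0.086 and 0.093 m or z of puck1 in the frame of smoker between 0.106 and 0.113 m) and (z of puck2 in the frame of smoker between 0.026 and 0.033 m or z of puck2 in the frame of smoker between 0.046 and 0.053 m or z of puck2 in the frame of smoker between 0.066 and 0.073 m or z of puck2 in the frame of smoker between 0.086 and 0.093 m or z of puck2 in the frame of smoker between 0.106 and 0.113 m) and (z of puck3 in the frame of smoker between 0.026 and 0.033 m or z of puck3 in the frame of smoker between 0.046 and 0.053 m or z of puck3 in the frame of smoker between 0.066 and 0.073 m or z of puck3 in the frame of smoker between 0.086 and 0.093 m or z of puck3 in the frame of smoker between 0.106 and 0.113 m) and (z of puck4 in the frame of smoker between 0.026 and 0.033 m or z of puck4 in the frame of smoker between 0.046 and 0.053 m or z of puck4 in the frame of smoker between 0.066 and 0.073 m or z of puck4 in the frame of smoker between 0.086 and 0.093 m or z of puck4 in the frame of smoker between 0.106 and 0.113 m) and (contact force between tamper and puck0 above 4 N or contact force between tamper and puck1 above 4 N or contact force between tamper and puck2 above 4 N or contact force between tamper and puck3 above 4 N or contact force between tamper and puck4 above 4 N)), for 0.02 s.
At the end, for the whole second after the job is handed in: Every puck lies in the tube, the stack on the glow plate without gaps (within 6 mm of the axis, 3 mm in height); lid closed to 0.06 rad; tamper at rest, hooked on the bar between its posts (hook point within 15 mm across, 12 mm in height), leaning under 0.4 rad, foot over 20 mm up (horizontal distance between each of puck0, puck1, puck2, puck3, puck4 and tube_floor below 0.006 m and (z of puck0 in the frame of smoker between 0.026 and 0.033 m or z of puck0 in the frame of smoker between 0.046 and 0.053 m or z of puck0 in the frame of smoker between 0.066 and 0.073 m or z of puck0 in the frame of smoker between 0.086 and 0.093 m or z of puck0 in the frame of smoker between 0.106 and 0.113 m) and (z of puck1 in the frame of smoker between 0.026 and 0.033 m or z of puck1 in the frame of smoker between 0.046 and 0.053 m or z of puck1 in the frame of smoker between 0.066 and 0.073 m or z of puck1 in the frame of smoker between 0.086 and 0.093 m or z of puck1 in the frame of smoker between 0.106 and 0.113 m) and (z of puck2 in the frame of smoker between 0.026 and 0.033 m or z of puck2 in the frame of smoker between 0.046 and 0.053 m or z of puck2 in the frame of smoker between 0.066 and 0.073 m or z of puck2 in the frame of smoker between 0.086 and 0.093 m or z of puck2 in the frame of smoker between 0.106 and 0.113 m) and (z of puck3 in the frame of smoker between 0.026 and 0.033 m or z of puck3 in the frame of smoker between 0.046 and 0.053 m or z of puck3 in the frame of smoker between 0.066 and 0.073 m or z of puck3 in the frame of smoker between 0.086 and 0.093 m or z of puck3 in the frame of smoker between 0.106 and 0.113 m) and (z of puck4 in the frame of smoker between 0.026 and 0.033 m or z of puck4 in the frame of smoker between 0.046 and 0.053 m or z of puck4 in the frame of smoker between 0.066 and 0.073 m or z of puck4 in the frame of smoker between 0.086 and 0.093 m or z of puck4 in the frame of smoker between 0.106 and 0.113 m) and value of joint lid below 0.06 rad and x of tamper_hook in the frame of rail_mid between -0.015 and 0.015 m and y of tamper_hook in the frame of rail_mid between -0.125 and 0.125 m and z of tamper_hook in the frame of rail_mid between -0.012 and 0.012 m and angle between tamper's own z axis and vertical below 0.4 rad and height (world z) of tamper above 0.02 m and contact force between tamper and rail above 0.5 N and linear speed of tamper below 0.05 m/s); the robot touches nothing.
It fails at once if a bystander (bottle, shaker, mill, ramekin or cup) is tipped or pushed more than 40 mm (angle between any of mustard0, mustard1, shaker, mill, ramekin, cup's own z axis and vertical above 0.6 rad or distance of any of mustard0, mustard1, shaker, mill, ramekin, cup from where it was at the start of the episode above 0.04 m).
Of puck0, puck1, puck2, puck3, puck4 only 3 to 5 are there at a start; the rules pass over those that are not, and their reading is None.
At some moment in a run one of puck0, puck1, puck2, puck3, puck4 may be knocked a few centimetres aside while the robot is not near it.
It also fails if it takes over 208 s, if anything falls off the work surface, if the arm or the gripper's body presses on something with over 40 N, if the wrist force passes 120 N, or if a joint passes its speed limit or range.

## Working session

There is one attempt and no reset: what is moved stays moved. The work goes in short steps, Python scripts to look and compute and a shell command to move; the robot and the scene stay as the last step left them, time stands still between calls to the robot, and variables do not carry over. Pictures are saved under pics/ and viewed, about 12 in all and at most 16, crops included, and the job is handed in when it is done.

```bash
ls; mkdir -p pics; cat > h.py <<'E'
import numpy as np, cv2
from station import ctrl
from scipy.spatial.transform import Rotation as R
def ray(im,u,v,o=None):
    K=np.array(im["camera_matrix"]);d=np.linalg.inv(K)@[u,v,1]
    if "mount" in im:
        M=np.array(im["mount"]);T=np.eye(4);T[:3,:3]=R.from_rotvec(o["tool_rot"]).as_matrix();T[:3,3]=o["tool_pos"];M=T@M
        return M[:3,3],M[:3,:3]@d
    Rm=R.from_rotvec(np.ravel(im["rvec"])).as_matrix();return -Rm.T@np.ravel(im["tvec"]),Rm.T@d
def atz(im,u,v,z,o=None):
    c,d=ray(im,u,v,o);return c+d*(z-c[2])/d[2]
def proj(im,p,o=None):
    K=np.array(im["camera_matrix"]);p=np.array(p,float)
    if "mount" in im:
        M=np.array(im["mount"]);T=np.eye(4);T[:3,:3]=R.from_rotvec(o["tool_rot"]).as_matrix();T[:3,3]=o["tool_pos"];M=np.linalg.inv(T@M)
        c=M[:3,:3]@p+M[:3,3]
    else: c=R.from_rotvec(np.ravel(im["rvec"])).as_matrix()@p+np.ravel(im["tvec"])
    q=K@c;return q[:2]/q[2]
def tri(l):
    A=np.zeros((3,3));b=np.zeros(3)
    for c,d in l:
        d=d/np.linalg.norm(d);P=np.eye(3)-np.outer(d,d);A+=P;b+=P@c
    return np.linalg.solve(A,b)
E
python3 - <<'E'
from h import *
np.set_printoptions(precision=3,suppress=True)
o=ctrl.get_obs();print(o)
for n in("top","side"):
    im=ctrl.get_image(n);cv2.imwrite(f"pics/{n}0.png",im["image"])
    print(n,ray(im,320,200)[0])
    for t in("smoker","lid","lid_tab","pan","puck0","tamper","rail","mustard0","shaker","mill","ramekin","cup"):
        print(t,[(np.round(b["box"]).tolist(),round(b["p"],2)) for b in ctrl.boxes_of(t,im)][:6])
E
```

```text
pics
{'t': 0.0, 'q': array([ 1.109,  0.053,  1.614,  0.   ,  1.476, -0.119]), 'dq': array([-0.   , -0.001, -0.   , -0.001,  0.002, -0.001]), 'effort': array([  0.001, -39.37 , -37.017,  -0.   ,   0.007,   0.   ]), 'tool_pos': array([0.21 , 0.588, 0.23 ]), 'tool_rot': array([-0.536, -3.095,  0.003]), 'contact_force': array([-0.169,  0.384,  0.061]), 'wrist_torque': array([-0.054,  0.02 , -0.014]), 'opening': 0.08565064337605952}
top [0.331 0.018 1.153]
smoker [([330.0, 188.0, 86.0, 84.0], 0.74), ([223.0, 223.0, 15.0, 21.0], 0.24)]
lid [([359.0, 174.0, 31.0, 33.0], 0.88), ([227.0, 254.0, 22.0, 20.0], 0.6), ([197.0, 223.0, 113.0, 139.0], 0.18)]
lid_tab [([360.0, 173.0, 27.0, 36.0], 0.91)]
pan [([196.0, 222.0, 115.0, 140.0], 0.74)]
puck0 [([224.0, 222.0, 19.0, 16.0], 0.81), ([225.0, 187.0, 21.0, 20.0], 0.75), ([168.0, 241.0, 16.0, 15.0], 0.62), ([228.0, 254.0, 19.0, 21.0], 0.54), ([196.0, 222.0, 114.0, 137.0], 0.36)]
tamper [([432.0, 294.0, 33.0, 29.0], 0.9), ([474.0, 263.0, 38.0, 20.0], 0.88), ([386.0, 292.0, 23.0, 24.0], 0.82), ([423.0, 248.0, 32.0, 17.0], 0.76), ([453.0, 331.0, 35.0, 
[... 517 characters left out ...]
 22.0], 0.53)]
lid_tab [([337.0, 184.0, 25.0, 19.0], 0.74)]
pan [([293.0, 161.0, 103.0, 57.0], 0.59)]
puck0 [([319.0, 168.0, 13.0, 13.0], 0.63), ([400.0, 196.0, 22.0, 53.0], 0.48)]
tamper [([246.0, 283.0, 24.0, 62.0], 0.97), ([284.0, 271.0, 20.0, 56.0], 0.74), ([245.0, 248.0, 23.0, 49.0], 0.73), ([276.0, 315.0, 21.0, 54.0], 0.7), ([212.0, 305.0, 24.0, 56.0], 0.63)]
rail [([364.0, 323.0, 80.0, 153.0], 0.69), ([275.0, 147.0, 11.0, 17.0], 0.63)]
mustard0 [([415.0, 228.0, 31.0, 54.0], 0.68)]
shaker [([282.0, 203.0, 20.0, 33.0], 0.78)]
mill [([386.0, 165.0, 24.0, 42.0], 0.61), ([272.0, 172.0, 20.0, 16.0], 0.23)]
ramekin [([289.0, 254.0, 29.0, 30.0], 0.81)]
cup [([432.0, 270.0, 50.0, 31.0], 0.84)]
```

```bash
python3 - <<'E'
import cv2
a=cv2.imread("pics/top0.png")[70:365,125:575];b=cv2.imread("pics/side0.png")[120:400,190:470]
cv2.imwrite("pics/v1.png",cv2.resize(a,(800,524),interpolation=cv2.INTER_CUBIC));cv2.imwrite("pics/v2.png",cv2.resize(b,(600,600),interpolation=cv2.INTER_CUBIC))
E
```

```text
(no output)
```

View pics/v1.png

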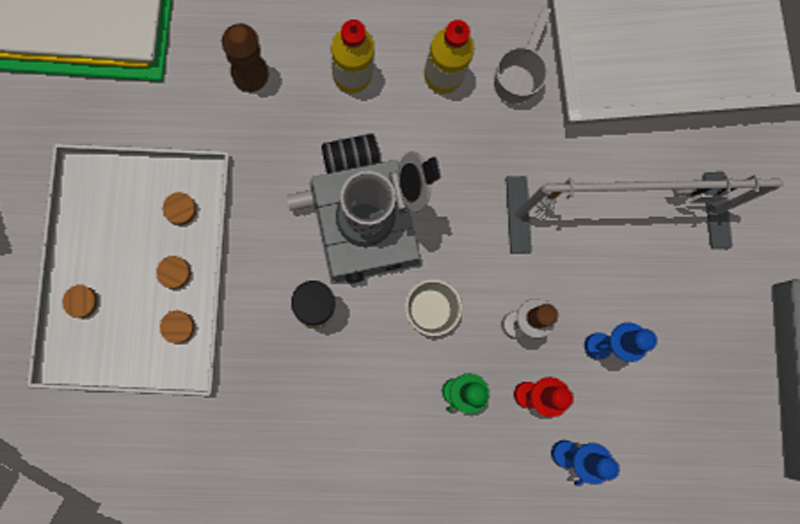

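View pics/v2.png

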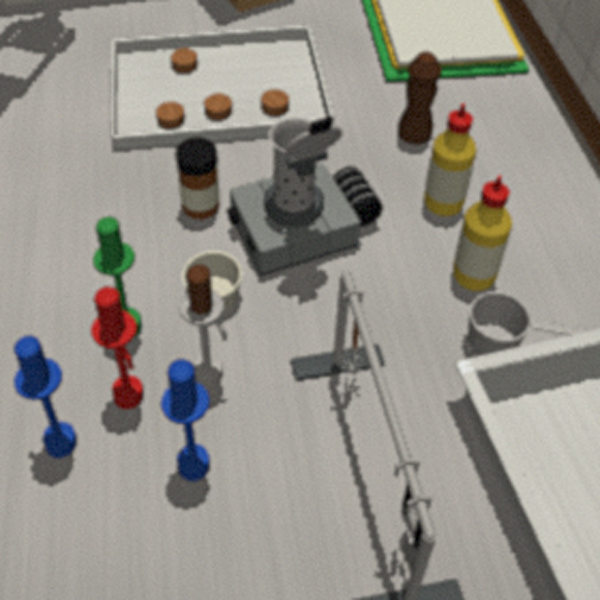

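Top view: up is +x, left is +y. There are four pucks at about (226,187), (222,222), (170,240) and (225,254). The lid is open on the smoker's right (-y) side.

Tamper candidates in the top view:
- green (386,292)
- red (432,294)
- blue (474,263)
- blue (453,331)
- steel with wooden grip (424,248): this one matches the description

Next I'll work out the positions.

```bash
python3 - <<'E'
from h import *
np.set_printoptions(precision=4,suppress=True)
t=ctrl.get_image("top");s=ctrl.get_image("side");w=ctrl.get_image("wrist");o=ctrl.get_obs()
cv2.imwrite("pics/w0.png",w["image"]);print(w["mount"])
V1=lambda u,v:(125+u*.5625,70+v*.5625);V2=lambda u,v:(190+u*280/600,120+v*280/600)
for p in((179,208),(173,271),(80,301),(177,327)): print("puck",atz(t,*V1(*p),.022))
print("mouth top",atz(t,*V1(368,198),.178), "side",atz(s,*V2(293,135),.178))
print("tab tri",tri([ray(t,*V1(432,168)),ray(s,*V2(322,126))]))
print("lidcentre tri",tri([ray(t,*V1(412,183)),ray(s,*V2(315,142))]))
print("housing corners",[atz(t,*V1(*p),.054) for p in((312,178),(393,163),(420,264),(331,278))])
print("tamper tri grip top",tri([ray(t,*V1(545,316)),ray(s,*V2(199,270))]),atz(t,*V1(545,316),.195),"guard",atz(t,*V1(533,318),.138))
print("rail ends",atz(t,*V1(545,187),.17),atz(t,*V1(782,183),.17),tri([ray(t,*V1(545,187)),ray(s,*V2(346,277))]),tri([ray(t,*V1(780,183)),ray(s,*V2(428,530))]))
for n,p,z in(("shaker",(313,302),.109),("ramekin",(433,307),.045),("must1",(458,32),.182),("must0",(353,30),.182),("cup",(520,75),.055)):print(n,atz(t,*V1(*p),z))
g=atz(t,424,248,.138)
c=t["image"][215:275,390:450];c2=s["image"][230:300,260:310]
cv2.imwrite("pics/v3.png",np.hstack([cv2.resize(c,(420,420),interpolation=cv2.INTER_CUBIC),cv2.resize(c2,(300,420),interpolation=cv2.INTER_CUBIC)]))
E
```

```text
[[-0.0003 -0.9479 -0.3186  0.0823]
 [ 1.     -0.0002 -0.0005 -0.0007]
 [ 0.0004 -0.3186  0.9479 -0.1417]
 [ 0.      0.      0.      1.    ]]
puck [0.5557 0.2477 0.022 ]
puck [0.468  0.2512 0.022 ]
puck [0.4246 0.3748 0.022 ]
puck [0.3922 0.2416 0.022 ]
mouth top [ 0.5414 -0.0089  0.178 ] side [ 0.5399 -0.0105  0.178 ]
tab tri [ 0.5608 -0.0777  0.2495]
lidcentre tri [ 0.5555 -0.059   0.208 ]
housing corners [array([0.5943, 0.0637, 0.054 ]), array([ 0.6174, -0.0456,  0.054 ]), array([ 0.48  , -0.0827,  0.054 ]), array([0.459, 0.035, 0.054])]
tamper tri grip top [ 0.4057 -0.214   0.1914] [ 0.4036 -0.2132  0.195 ] guard [ 0.4053 -0.2123  0.138 ]
rail ends [ 0.561  -0.2227  0.17  ] [ 0.5717 -0.5094  0.17  ] [ 0.5619 -0.2241  0.164 ] [ 0.5705 -0.5037  0.1762]
shaker [0.4219 0.056  0.109 ]
ramekin [ 0.424 -0.101  0.045]
must1 [ 0.752  -0.1168  0.182 ]
must0 [0.7519 0.0128 0.182 ]
cup [ 0.7459 -0.2198  0.055 ]
```

View pics/v3.png

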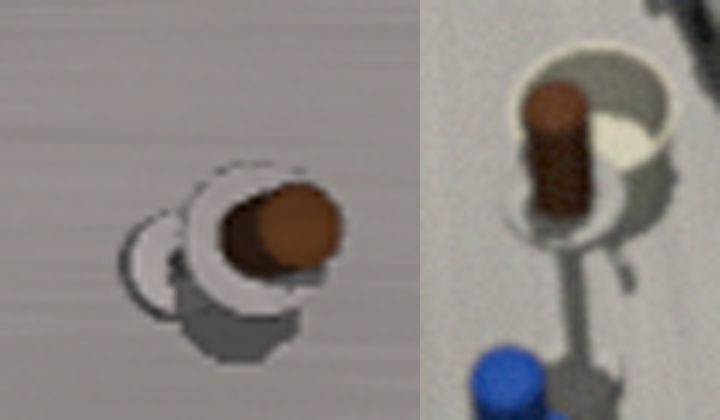

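```bash
cat >> h.py <<'E'
def shift(x,y,z):
    o=ctrl.get_obs();m=R.from_rotvec(o["tool_rot"]).as_matrix()
    yaw=np.degrees(np.arctan2(m[1,1],m[0,1]))
    print("t %.2f pos"%o["t"],np.round(o["tool_pos"],4),"yaw_y %.1f"%yaw,"tilt %.1f"%np.degrees(np.arccos(-m[2,2])),"F",np.round(o["contact_force"],1),"open %.4f"%o["opening"],"shift",np.round(m.T@(np.array([x,y,z])-o["tool_pos"]),4))
def wristpucks(z=.023,save=None,names=("puck0",)):
    o=ctrl.get_obs();w=ctrl.get_image("wrist")
    if save: cv2.imwrite(save,w["image"])
    for b in ctrl.boxes_of("puck0",w):
        u,v,bw,bh=b["box"];print("puck",np.round(b["box"],0),round(b["p"],2),np.round(atz(w,u,v,z-.008,o),4))
    return w,o
E
python3 -m jog '[0.8,0,0,0,0,0,9.65, 0.8,0,0,0,0,0,9.65, 0.8,0,0,0,0,0,9.65, 0.8,0,0,0,0,0,9.65, 0.8,0,0,0,0,0,9.65, 0.8,0,0,0,0,0,9.65]' 40 
python3 -m jog '[0.7,-0.05,0.024,0,0,0,0,0.7,-0.05,0.024,0,0,0,0,0.7,-0.05,0.024,0,0,0,0,0.7,-0.05,0.024,0,0,0,0,0.7,-0.05,0.024,0,0,0,0,0.7,-0.05,0.024,0,0,0,0,0.7,-0.05,0.024,0,0,0,0,0.7,0,0,0,0,0,0]' 40
python3 - <<'E'
from h import *
shift(.392,.2416,.08)
wristpucks(save="pics/w1.png")
E
```

```text
t: 2.2
tool_pos: [0.21, 0.5886, 0.2313]
tool_rot: [-1.974, -2.444, 0.0]
contact_force: [-0.9, 0.2, -0.7]
opening: 0.0684
t: 3.2
tool_pos: [0.4514, 0.2806, 0.2315]
tool_rot: [1.974, 2.443, 0.0]
contact_force: [0.5, 0.2, 0.2]
opening: 0.0597
t 3.20 pos [0.4514 0.2806 0.2315] yaw_y 12.1 tilt 0.0 F [0.5 0.2 0.2] open 0.0597 shift [-0.0255 -0.0664  0.1515]
puck [397. 210.  38.  34.] 0.95 [0.5551 0.2511 0.015 ]
puck [314.  77.  44.  42.] 0.86 [0.4243 0.3799 0.015 ]
puck [266. 189.  35.  41.] 0.72 [0.3925 0.2436 0.015 ]
puck [329. 194.  36.  39.] 0.63 [0.4686 0.2534 0.015 ]
```

View pics/w1.png

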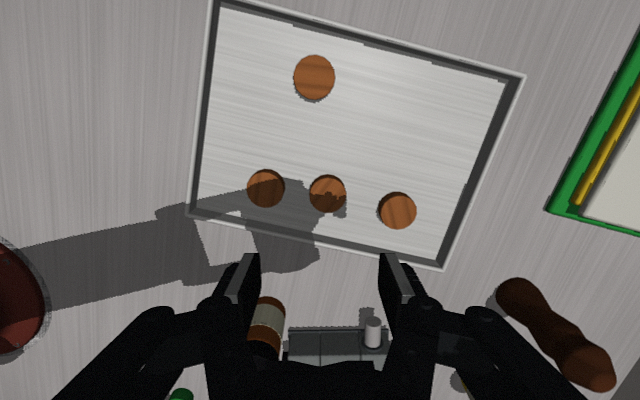

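Wrist view: the pucks are at (397,210), (314,77), (266,189) and (329,194), agreeing with the top view to about 3 mm. I'll start with the puck at (0.392, 0.242).

```bash
cat >> h.py <<'E'
def puckfine(x,y,save=None,z=.023,r=.035):
    "brown top-face of the puck near x,y, in the wrist picture"
    o=ctrl.get_obs();w=ctrl.get_image("wrist");im=w["image"]
    if save: cv2.imwrite(save,im)
    K=[proj(w,(x+r*a,y+r*b,z),o) for a,b in((1,0),(0,1),(-1,0),(0,-1))]
    rad=int(max(np.linalg.norm(K[0]-K[2]),np.linalg.norm(K[1]-K[3]))/2);c=proj(w,(x,y,z),o)
    m=cv2.circle(np.zeros(im.shape[:2],np.uint8),tuple(int(i) for i in c),rad,255,-1)
    h=cv2.cvtColor(im,cv2.COLOR_BGR2HSV);b=cv2.inRange(h,(3,90,25),(22,255,255))&m
    cs,_=cv2.findContours(b,cv2.RETR_EXTERNAL,cv2.CHAIN_APPROX_NONE)
    if not cs: print("no brown");return
    q=max(cs,key=cv2.contourArea);P=np.array([atz(w,u,v,z,o)[:2] for u,v in q[:,0].astype(float)],np.float32)
    (cx,cy),rr=cv2.minEnclosingCircle(P);print("brown circ %.4f %.4f r %.4f"%(cx,cy,rr),"mean",P.mean(0),"area",cv2.contourArea(q))
E
python3 -m jog '[0.7,-0.013,-0.033,0.05,0,0,0,0.7,-0.013,-0.033,0.05,0,0,0,0.7,0,0,0.05,0,0,0,0.7,0,0,0,0,0,0]' 40
python3 - <<'E'
from h import *
shift(.392,.2425,.012)
puckfine(.392,.2425,"pics/w2.png");wristpucks()
E
```

```text
t: 3.8
tool_pos: [0.3864, 0.2431, 0.0772]
tool_rot: [-1.962, -2.448, 0.013]
contact_force: [0.0, 0.5, 0.8]
opening: 0.0598
t 3.80 pos [0.3864 0.2431 0.0772] yaw_y 12.6 tilt 0.5 F [0.  0.5 0.8] open 0.0598 shift [-0.0017  0.006   0.0652]
brown circ 0.3924 0.2474 r 0.0242 mean [0.39206553 0.247344  ] area 3147.0
puck [324. 219.  60.  64.] 0.9 [0.3924 0.2434 0.015 ]
puck [539. 254.  76.  63.] 0.83 [0.556  0.2509 0.015 ]
puck [428. 226.  68.  65.] 0.77 [0.4675 0.2543 0.015 ]
puck [429.  32.  82.  64.] 0.63 [0.4267 0.374  0.015 ]
```

View pics/w2.png

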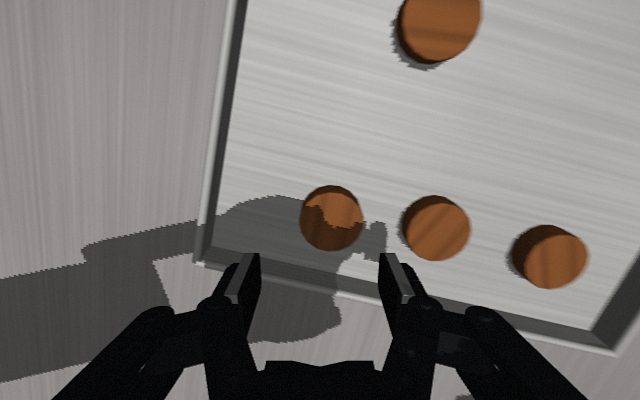

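The nearest puck at (331,218) is between the jaws' line, (0.392, 0.2455) after correcting for its visible side. Next is descend and grip.

```bash

python3 -m jog '[0.7,0.001,0.006,0.03,0,0,0,0.7,0,0,0.034,0,0,0,0.7,0,0,0,0,0,0,0.2,0,0,0,0,0,0,0.2,0,0,0,0,0,0,0.2,0,0,0,0,0,0,0.2,0,0,0,0,0,0,0.2,0,0,0,0,0,0]' 40
python3 -m jog '[0.2,0,0,-0.05,0,0,0,0.2,0,0,-0.05,0,0,0,0.2,0,0,-0.05,0,0,0,0.2,0,0,-0.05,0,0,0,0.2,0,0,0,0,0,0]' 40
python3 - <<'E'
from h import *
shift(.541,-.0095,.215)
w=ctrl.get_image("wrist");o=ctrl.get_obs();cv2.imwrite("pics/w3.png",w["image"])
print(proj(w,o["tool_pos"],o))
E
```

```text
t: 4.95
tool_pos: [0.4013, 0.2483, 0.0247]
tool_rot: [1.964, 2.446, 0.014]
contact_force: [-6.3, -1.3, 22.4]
opening: 0.0306
t: 5.58
tool_pos: [0.3998, 0.2473, 0.226]
tool_rot: [1.962, 2.444, 0.021]
contact_force: [0.0, 0.1, 0.3]
opening: 0.017
t 5.58 pos [0.3998 0.2473 0.226 ] yaw_y 12.5 tilt 0.9 F [0.  0.1 0.3] open 0.0170 shift [-0.2812  0.0822  0.0115]
[320.40767727 263.0536677 ]
```

View pics/w3.png

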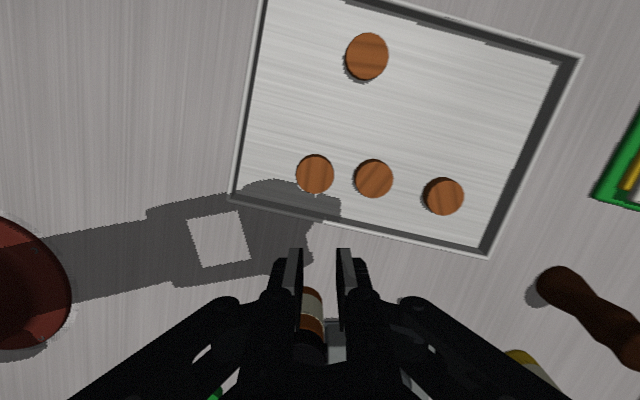

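The fingers came down on the puck because I read the pose before the arm had settled, so it slipped out. I'll let the arm settle and measure again.

```bash

python3 -m jog '[0.75,0,-0.01,0.05,0,0,0,0.75,0,0,0.05,0,0,0,0.75,0,0,0.02,0,0,0,0.75,0,0,0,0,0,0,0.75,0,0,0,0,0,0,0.75,0,0,0,0,0,0]' 40
python3 - <<'E'
from h import *
shift(.392,.2455,.012)
puckfine(.392,.2455);
E
python3 -m jog '[0.75,0,0,0,0,0,0,0.75,0,0,0,0,0,0]'
python3 - <<'E'
from h import *
shift(.392,.2455,.012)
puckfine(.392,.2455);
E
```

```text
t: 6.38
tool_pos: [0.3877, 0.2441, 0.099]
tool_rot: [1.966, 2.448, 0.004]
contact_force: [-0.2, -0.0, 0.3]
opening: 0.0642
t 6.38 pos [0.3877 0.2441 0.099 ] yaw_y 12.5 tilt 0.2 F [-0.2 -0.   0.3] open 0.0642 shift [0.0004 0.0042 0.087 ]
brown circ 0.3964 0.2466 r 0.0242 mean [0.39690962 0.24702877] area 2620.5
t: 6.68
tool_pos: [0.3869, 0.2437, 0.0977]
tool_rot: [1.967, 2.449, 0.001]
contact_force: [-0.5, -0.7, 0.3]
opening: 0.0637
t 6.67 pos [0.3869 0.2437 0.0977] yaw_y 12.5 tilt 0.0 F [-0.5 -0.7  0.3] open 0.0637 shift [0.0007 0.0054 0.0857]
brown circ 0.3969 0.2468 r 0.0239 mean [0.3970086  0.24722098] area 2660.5
```

```bash

python3 -m jog '[0.75,-0.001,0.01,0.03,0,0,0,0.75,0,0,0.03,0,0,0,0.75,0,0,0,0,0,0,0.75,0,0,0,0,0,0,0.75,0,0,0,0,0,0]' 40
python3 - <<'E'
from h import *
shift(.397,.245,.012)
puckfine(.397,.245);
E
```

```text
t: 7.35
tool_pos: [0.3978, 0.2453, 0.0389]
tool_rot: [1.966, 2.448, 0.004]
contact_force: [-0.3, -0.2, 1.5]
opening: 0.064
t 7.35 pos [0.3978 0.2453 0.0389] yaw_y 12.5 tilt 0.2 F [-0.3 -0.2  1.5] open 0.0640 shift [-0.0001 -0.0009  0.0269]
brown circ 0.3973 0.2479 r 0.0247 mean [0.39717475 0.24825057] area 4635.5
```

```bash

python3 -m jog '[0.75,0.001,-0.001,0.027,0,0,0,0.75,0,0,0,0,0,0,0.2,0,0,0,0,0,0,0.2,0,0,0,0,0,0,0.2,0,0,0,0,0,0,0.2,0,0,0,0,0,0]' 40
python3 -m jog '[0.2,0,0,-0.02,0,0,0,0.2,0,0,-0.05,0,0,0,0.2,0,0,-0.05,0,0,0,0.2,0,0,-0.05,0,0,0,0.2,0,0,-0.04,0,0,0,0.2,0,0,0,0,0,0,0.2,0,0,0,0,0,0]' 40
python3 - <<'E'
from h import *
shift(.541,-.0095,.215)
w=ctrl.get_image("wrist");o=ctrl.get_obs();cv2.imwrite("pics/w4.png",w["image"][150:330,200:440])
E
```

```text
t: 8.15
tool_pos: [0.3966, 0.246, 0.0117]
tool_rot: [1.967, 2.448, 0.003]
contact_force: [-1.0, -0.6, 5.6]
opening: 0.0429
t: 9.02
tool_pos: [0.3949, 0.2453, 0.2193]
tool_rot: [-1.967, -2.449, 0.002]
contact_force: [-0.4, -0.0, -0.9]
opening: 0.0432
t 9.03 pos [0.3949 0.2453 0.2193] yaw_y 12.5 tilt 0.1 F [-0.4 -0.  -0.9] open 0.0432 shift [-0.2803  0.0877  0.0042]
```

View pics/w4.png

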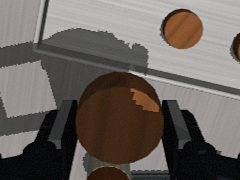

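The puck is held centred, with an opening of 43 mm. I'll pass beyond the tube at height so the wrist camera can look straight at the mouth.

```bash

python3 -m jog '[0.2,-0.045,0.011,-0.01,0,0,0,0.2,-0.045,0.011,-0.01,0,0,0,0.2,-0.045,0.011,-0.01,0,0,0,0.2,-0.045,0.011,-0.01,0,0,0,0.2,-0.045,0.011,-0.01,0,0,0,0.2,-0.045,0.011,-0.01,0,0,0,0.2,-0.045,0.011,-0.01,0,0,0,0.2,-0.045,0.011,-0.01,0,0,0,0.2,0,0,0,0,0,0,0.2,0,0,0,0,0,0]' 40
python3 -m jog '[0.2,0,0,0,0,0,0]'
python3 - <<'E'
from h import *
shift(.541,-.0095,.215)
o=ctrl.get_obs();w=ctrl.get_image("wrist");cv2.imwrite("pics/w5.png",w["image"])
for t in("lid","lid_tab","smoker"):print(t,[(np.round(b["box"]).tolist(),round(b["p"],2)) for b in ctrl.boxes_of(t,w)][:3])
print(proj(w,(.541,-.0095,.178),o))
E
```

```text
t: 10.32
tool_pos: [0.5583, -0.0865, 0.2981]
tool_rot: [-1.965, -2.446, 0.002]
contact_force: [0.3, -0.2, -0.3]
opening: 0.0431
t: 10.45
tool_pos: [0.5583, -0.0859, 0.2991]
tool_rot: [-1.965, -2.449, 0.001]
contact_force: [0.2, 0.4, 0.5]
opening: 0.0428
t 10.45 pos [ 0.5583 -0.0859  0.2991] yaw_y 12.5 tilt 0.1 F [0.2 0.4 0.5] open 0.0428 shift [ 0.0782 -0.0002  0.0842]
lid [([320.0, 184.0, 91.0, 87.0], 0.77)]
lid_tab [([325.0, 185.0, 93.0, 89.0], 0.63)]
smoker [([337.0, 118.0, 165.0, 219.0], 0.88)]
[319.77382757 101.90004673]
```

View pics/w5.png

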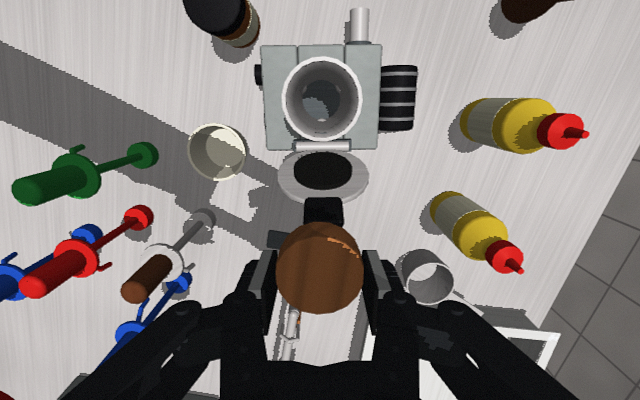

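The rim circle is centred near (321.5, 98.5) and the lid leans well clear at (322,178). I'll check the held puck's offset and the mouth position.

```bash

python3 - <<'E'
from h import *
o=ctrl.get_obs();w=ctrl.get_image("wrist");m=R.from_rotvec(o["tool_rot"]).as_matrix();g=cv2.imread("pics/w5.png",0)
c=cv2.HoughCircles(cv2.GaussianBlur(g[30:160,260:390],(5,5),1),cv2.HOUGH_GRADIENT,1,200,param1=80,param2=20,minRadius=34,maxRadius=48);print(c+[[260,30,0]])
M=atz(w,321.5,98.7,.178,o);print("mouth",M)
h=cv2.cvtColor(w["image"],cv2.COLOR_BGR2HSV);b=cv2.inRange(h,(3,90,25),(22,255,255));b[:205]=0;b[325:]=0;b[:,:262]=0;b[:,375:]=0
cs,_=cv2.findContours(b,0,1);q=max(cs,key=cv2.contourArea);print(cv2.boundingRect(q))
z=o["tool_pos"][2]+.0113;P=np.array([atz(w,u,v,z,o) for u,v in q[:,0].astype(float)]);T=(P-o["tool_pos"])@m
print("puck in tool",cv2.minEnclosingCircle(T[:,:2].astype(np.float32)))
d=M.copy();d[2]=.23;print("shift",m.T@(d-o["tool_pos"]))
E
```

```text
[[[321.5         94.5         38.59999847]]]
mouth [ 0.54252389 -0.00723251  0.178     ]
(275, 221, 89, 102)
puck in tool ((-2.12034210562706e-05, -0.0043371859937906265), 0.029024524614214897)
shift [0.0806479  0.00123995 0.07024111]
```

```bash

python3 -m jog '[0.2,0.027,0.001,0,0,0,0,0.2,0.027,0,0.01,0,0,0,0.2,0.027,0,0.03,0,0,0,0.2,0,0,0.035,0,0,0,0.2,0,0,0.025,0,0,0,0.2,0,0,0,0,0,0,0.2,0,0,0,0,0,0,0.2,0,0,0,0,0,0]' 40
python3 - <<'E'
from h import *
shift(.5425,-.0072,.176)
E
```

```text
t: 11.7
tool_pos: [0.5436, -0.0079, 0.2023]
tool_rot: [1.966, 2.447, 0.003]
contact_force: [0.5, -0.1, -0.1]
opening: 0.043
t 11.70 pos [ 0.5436 -0.0079  0.2023] yaw_y 12.5 tilt 0.2 F [ 0.5 -0.1 -0.1] open 0.0430 shift [ 0.0009 -0.001   0.0263]
```

```bash

python3 -m jog '[0.2,0.001,-0.001,0.016,0,0,0,0.2,0,0,0.01,0,0,0,0.2,0,0,0,0,0,0,0.2,0,0,0,0,0,0]' 40
python3 -m jog '[0.75,0,0,0,0,0,0,0.75,0,0,0,0,0,0,0.75,0,0,0,0,0,0]' 40
python3 - <<'E'
from h import *
shift(.5425,-.0072,.176)
o=ctrl.get_obs();w=ctrl.get_image("wrist");cv2.imwrite("pics/w6.png",w["image"][150:330,200:440])
E
```

```text
t: 12.2
tool_pos: [0.5423, -0.007, 0.1744]
tool_rot: [1.966, 2.448, 0.002]
contact_force: [5.6, 0.3, 0.4]
opening: 0.0429
t: 12.58
tool_pos: [0.5406, -0.0068, 0.1734]
tool_rot: [-1.966, -2.448, 0.002]
contact_force: [0.1, -0.5, 0.6]
opening: 0.0641
t 12.57 pos [ 0.5406 -0.0068  0.1734] yaw_y 12.5 tilt 0.1 F [ 0.1 -0.5  0.6] open 0.0641 shift [-0.0008  0.0018 -0.0026]
```

View pics/w6.png

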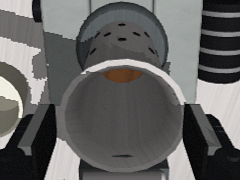

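The first puck fell in: brown shows deep in the tube at crop (124,73). Next is the puck near (0.556, 0.250).

```bash

python3 -m jog '[0.75,0,0,-0.05,0,0,0,0.75,0.05,0.014,0,0,0,0,0.75,0.05,0.014,0,0,0,0,0.75,0.05,0.014,0,0,0,0,0.75,0.05,0.014,0.03,0,0,0,0.75,0.047,0.014,0.05,0,0,0,0.75,0,0,0.04,0,0,0,0.75,0,0,0,0,0,0,0.75,0,0,0,0,0,0,0.75,0,0,0,0,0,0]' 40
python3 - <<'E'
from h import *
shift(.5555,.2485,.04)
puckfine(.5555,.2485)
E
```

```text
t: 13.88
tool_pos: [0.5578, 0.244, 0.1126]
tool_rot: [1.967, 2.446, 0.006]
contact_force: [0.1, 0.6, 0.1]
opening: 0.0643
t 13.88 pos [0.5578 0.244  0.1126] yaw_y 12.4 tilt 0.3 F [0.1 0.6 0.1] open 0.0643 shift [ 0.0048 -0.0016  0.0726]
brown circ 0.5552 0.2522 r 0.0236 mean [0.5557044  0.25236446] area 2395.5
```

```bash

python3 -m jog '[0.75,0.007,-0.001,0.04,0,0,0,0.75,0,0,0.04,0,0,0,0.75,0,0,0.02,0,0,0,0.75,0,0,0,0,0,0,0.75,0,0,0,0,0,0,0.2,0,0,0,0,0,0,0.2,0,0,0,0,0,0,0.2,0,0,0,0,0,0,0.2,0,0,0,0,0,0]' 40
python3 -m jog '[0.2,0,0,-0.02,0,0,0,0.2,0,0,-0.05,0,0,0,0.2,0,0,-0.05,0,0,0,0.2,0,0,-0.05,0,0,0,0.2,0,0,-0.05,0,0,0,0.2,0,0,0,0,0,0,0.2,0,0,0,0,0,0]' 40
python3 - <<'E'
from h import *
shift(.5435,-.007,.225)
o=ctrl.get_obs();w=ctrl.get_image("wrist");m=R.from_rotvec(o["tool_rot"]).as_matrix()
h=cv2.cvtColor(w["image"],cv2.COLOR_BGR2HSV);b=cv2.inRange(h,(3,90,25),(22,255,255));b[:195]=0;b[335:]=0;b[:,:262]=0;b[:,380:]=0
cs,_=cv2.findContours(b,0,1);print([cv2.boundingRect(q) for q in cs if cv2.contourArea(q)>800])
E
```

```text
t: 15.05
tool_pos: [0.5554, 0.2513, 0.0122]
tool_rot: [1.966, 2.448, 0.005]
contact_force: [-0.2, -1.5, 6.8]
opening: 0.0433
t: 15.92
tool_pos: [0.5532, 0.2507, 0.2301]
tool_rot: [1.967, 2.449, 0.0]
contact_force: [-0.6, 0.4, -1.2]
opening: 0.0427
t 15.93 pos [0.5532 0.2507 0.2301] yaw_y 12.5 tilt 0.0 F [-0.6  0.4 -1.2] open 0.0427 shift [-0.2495 -0.0651  0.005 ]
[(275, 221, 89, 92)]
```

```bash

python3 -m jog '[0.2,-0.05,-0.013,0,0,0,0,0.2,-0.05,-0.013,0,0,0,0,0.2,-0.05,-0.013,0,0,0,0,0.2,-0.05,-0.013,0,0,0,0,0.2,-0.0495,-0.013,0,0,0,0,0.2,0,0,0.025,0,0,0,0.2,0,0,0,0,0,0,0.2,0,0,0,0,0,0,0.2,0,0,0,0,0,0]' 40
python3 - <<'E'
from h import *
shift(.5435,-.007,.175)
E
```

```text
t: 17.1
tool_pos: [0.5443, -0.0063, 0.2054]
tool_rot: [1.965, 2.45, 0.001]
contact_force: [0.3, 0.2, 0.1]
opening: 0.043
t 17.10 pos [ 0.5443 -0.0063  0.2054] yaw_y 12.5 tilt 0.1 F [0.3 0.2 0.1] open 0.0430 shift [-0.0005 -0.0009  0.0304]
```

```bash

python3 -m jog '[0.2,-0.0005,-0.001,0.018,0,0,0,0.2,0,0,0.012,0,0,0,0.2,0,0,0,0,0,0,0.2,0,0,0,0,0,0]' 40
python3 -m jog '[0.75,0,0,0,0,0,0,0.75,0,0,0,0,0,0,0.75,0,0,0,0,0,0]' 40
python3 - <<'E'
from h import *
shift(.424,.378,.175)
o=ctrl.get_obs();w=ctrl.get_image("wrist");cv2.imwrite("pics/w7.png",cv2.resize(w["image"][190:330,240:400],None,fx=2,fy=2))
w=ctrl.get_image("top")
for b in ctrl.boxes_of("puck0",w): print(np.round(b["box"]),round(b["p"],2),atz(w,*b["box"][:2],.02))
E
```

```text
t: 17.6
tool_pos: [0.5426, -0.0074, 0.1739]
tool_rot: [-1.966, -2.449, 0.001]
contact_force: [-1.1, 1.6, 0.6]
opening: 0.0425
t: 17.98
tool_pos: [0.5428, -0.0077, 0.1742]
tool_rot: [-1.967, -2.449, 0.001]
contact_force: [0.3, 0.3, -0.5]
opening: 0.0642
t 17.98 pos [ 0.5428 -0.0077  0.1742] yaw_y 12.5 tilt 0.0 F [ 0.3  0.3 -0.5] open 0.0642 shift [ 0.4022 -0.0328 -0.0008]
[223. 224.  19.  22.] 0.87 [0.46426066 0.24870302 0.02      ]
[170. 240.  22.  17.] 0.63 [0.42338078 0.37584682 0.02      ]
[489. 189. 154.  47.] 0.37 [ 0.56508508 -0.39936072  0.02      ]
```

View pics/w7.png

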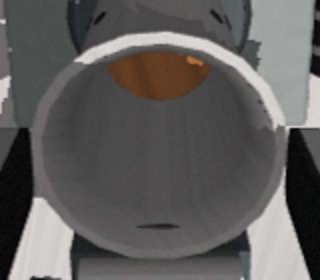

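The second puck sits higher in the tube and lies flat (brown ellipse at crop (160,75)). Two pucks remain, unmoved. I'll take the far one next.

```bash

python3 -m jog '[0.75,0,0,-0.05,0,0,0,0.75,0.05,-0.004,0,0,0,0,0.75,0.05,-0.004,0,0,0,0,0.75,0.05,-0.004,0,0,0,0,0.75,0.05,-0.004,0,0,0,0,0.75,0.05,-0.004,0,0,0,0,0.75,0.05,-0.004,0.03,0,0,0,0.75,0.05,-0.004,0.03,0,0,0,0.75,0.047,-0.004,0.04,0,0,0]' 40
python3 -m jog '[0.75,0,0,0.02,0,0,0,0.75,0,0,0,0,0,0,0.75,0,0,0,0,0,0,0.75,0,0,0,0,0,0]' 40
python3 - <<'E'
from h import *
shift(.424,.378,.012)
puckfine(.424,.378)
E
```

```text
t: 19.25
tool_pos: [0.4262, 0.3752, 0.1249]
tool_rot: [1.966, 2.449, 0.005]
contact_force: [1.0, 0.4, 0.1]
opening: 0.0639
t: 19.75
tool_pos: [0.4277, 0.373, 0.1067]
tool_rot: [1.968, 2.447, 0.005]
contact_force: [-0.7, -0.1, 0.5]
opening: 0.064
t 19.75 pos [0.4277 0.373  0.1067] yaw_y 12.4 tilt 0.2 F [-0.7 -0.1  0.5] open 0.0640 shift [ 0.0056 -0.0028  0.0947]
brown circ 0.4239 0.3809 r 0.0237 mean [0.42366347 0.38084853] area 2518.5
```

```bash

python3 -m jog '[0.75,0.007,-0.0025,0.04,0,0,0,0.75,0,0,0.04,0,0,0,0.75,0,0,0.015,0,0,0,0.75,0,0,0,0,0,0,0.75,0,0,0,0,0,0,0.2,0,0,0,0,0,0,0.2,0,0,0,0,0,0,0.2,0,0,0,0,0,0,0.2,0,0,0,0,0,0]' 40
python3 -m jog '[0.2,0,0,-0.02,0,0,0,0.2,0,0,-0.05,0,0,0,0.2,0,0,-0.05,0,0,0,0.2,0,0,-0.05,0,0,0,0.2,0,0,-0.05,0,0,0,0.2,0,0,0,0,0,0,0.2,0,0,0,0,0,0]' 40
python3 - <<'E'
from h import *
shift(.5435,-.007,.225)
o=ctrl.get_obs();w=ctrl.get_image("wrist");m=R.from_rotvec(o["tool_rot"]).as_matrix()
h=cv2.cvtColor(w["image"],cv2.COLOR_BGR2HSV);b=cv2.inRange(h,(3,90,25),(22,255,255));b[:195]=0;b[335:]=0;b[:,:262]=0;b[:,380:]=0
cs,_=cv2.findContours(b,0,1);print([cv2.boundingRect(q) for q in cs if cv2.contourArea(q)>800])
E
```

```text
t: 20.92
tool_pos: [0.4237, 0.3804, 0.012]
tool_rot: [1.966, 2.448, 0.005]
contact_force: [0.5, -1.0, 6.5]
opening: 0.0427
t: 21.8
tool_pos: [0.4219, 0.3793, 0.2301]
tool_rot: [1.967, 2.449, 0.001]
contact_force: [0.5, -1.1, -1.3]
opening: 0.0431
t 21.80 pos [0.4219 0.3793 0.2301] yaw_y 12.5 tilt 0.0 F [ 0.5 -1.1 -1.3] open 0.0431 shift [-0.4034  0.0354  0.005 ]
[(275, 222, 89, 91)]
```

```bash

python3 -m jog '[0.2,-0.05,0.0044,0,0,0,0,0.2,-0.05,0.0044,0,0,0,0,0.2,-0.05,0.0044,0,0,0,0,0.2,-0.05,0.0044,0,0,0,0,0.2,-0.05,0.0044,0,0,0,0,0.2,-0.05,0.0044,0,0,0,0,0.2,-0.05,0.0044,0,0,0,0,0.2,-0.053,0.0044,0,0,0,0]' 40
python3 -m jog '[0.2,0,0,0.025,0,0,0,0.2,0,0,0,0,0,0,0.2,0,0,0,0,0,0,0.2,0,0,0,0,0,0]' 40
python3 - <<'E'
from h import *
shift(.5435,-.007,.175)
E
```

```text
t: 22.85
tool_pos: [0.5426, -0.0079, 0.2274]
tool_rot: [-1.965, -2.447, 0.003]
contact_force: [0.7, 0.4, -0.1]
opening: 0.043
t: 23.35
tool_pos: [0.5438, -0.0059, 0.2055]
tool_rot: [1.965, 2.45, 0.001]
contact_force: [0.3, 0.6, 0.1]
opening: 0.0426
t 23.35 pos [ 0.5438 -0.0059  0.2055] yaw_y 12.5 tilt 0.1 F [0.3 0.6 0.1] open 0.0426 shift [-0.001  -0.0005  0.0305]
```

```bash

python3 -m jog '[0.2,-0.001,-0.0005,0.018,0,0,0,0.2,0,0,0.012,0,0,0,0.2,0,0,0,0,0,0,0.2,0,0,0,0,0,0]' 40
python3 -m jog '[0.75,0,0,0,0,0,0,0.75,0,0,0,0,0,0,0.75,0,0,0,0,0,0]' 40
python3 - <<'E'
from h import *
shift(.4665,.253,.175)
o=ctrl.get_obs();w=ctrl.get_image("wrist");cv2.imwrite("pics/w8.png",cv2.resize(w["image"][190:330,240:400],None,fx=2,fy=2))
h=cv2.cvtColor(w["image"],cv2.COLOR_BGR2HSV)[200:320,255:385];b=cv2.inRange(h,(3,90,25),(22,255,255));cs,_=cv2.findContours(b,0,1);print([cv2.boundingRect(q) for q in cs if cv2.contourArea(q)>50])
E
python3 -m jog '[0.75,0,0,-0.05,0,0,0,0.75,0.054,-0.0036,0,0,0,0,0.75,0.054,-0.0036,0,0,0,0,0.75,0.054,-0.0036,0,0,0,0,0.75,0.054,-0.0036,0.03,0,0,0,0.75,0.054,-0.0036,0.04,0,0,0,0.75,0,0,0.05,0,0,0,0.75,0,0,0,0,0,0,0.75,0,0,0,0,0,0,0.75,0,0,0,0,0,0]' 40
python3 - <<'E'
from h import *
shift(.4665,.253,.012)
puckfine(.4665,.253)
E
```

```text
t: 23.85
tool_pos: [0.5427, -0.0073, 0.1739]
tool_rot: [-1.966, -2.448, 0.001]
contact_force: [-1.4, 1.7, 1.4]
opening: 0.0426
t: 24.22
tool_pos: [0.5432, -0.0076, 0.1743]
tool_rot: [-1.967, -2.449, 0.0]
contact_force: [-0.0, 0.0, 0.6]
opening: 0.064
t 24.23 pos [ 0.5432 -0.0076  0.1743] yaw_y 12.5 tilt 0.0 F [-0.   0.   0.6] open 0.0640 shift [ 0.271  -0.0187 -0.0007]
[(33, 16, 63, 36)]
t: 25.52
tool_pos: [0.4706, 0.2485, 0.1105]
tool_rot: [1.967, 2.446, 0.007]
contact_force: [-0.5, 0.5, 0.2]
opening: 0.0639
t 25.52 pos [0.4706 0.2485 0.1105] yaw_y 12.4 tilt 0.3 F [-0.5  0.5  0.2] open 0.0639 shift [ 0.0052 -0.0035  0.0985]
brown circ 0.4669 0.2556 r 0.0237 mean [0.46644333 0.25583586] area 2435.5
```

```bash

python3 -m jog '[0.75,0.006,-0.0025,0.04,0,0,0,0.75,0,0,0.04,0,0,0,0.75,0,0,0.0185,0,0,0,0.75,0,0,0,0,0,0,0.75,0,0,0,0,0,0,0.2,0,0,0,0,0,0,0.2,0,0,0,0,0,0,0.2,0,0,0,0,0,0,0.2,0,0,0,0,0,0]' 40
python3 -m jog '[0.2,0,0,-0.02,0,0,0,0.2,0,0,-0.05,0,0,0,0.2,0,0,-0.05,0,0,0,0.2,0,0,-0.05,0,0,0,0.2,0,0,-0.05,0,0,0,0.2,0,0,0,0,0,0,0.2,0,0,0,0,0,0]' 40
python3 - <<'E'
from h import *
shift(.5435,-.007,.225)
o=ctrl.get_obs();w=ctrl.get_image("wrist");m=R.from_rotvec(o["tool_rot"]).as_matrix()
h=cv2.cvtColor(w["image"],cv2.COLOR_BGR2HSV);b=cv2.inRange(h,(3,90,25),(22,255,255));b[:195]=0;b[335:]=0;b[:,:262]=0;b[:,380:]=0
cs,_=cv2.findContours(b,0,1);print([cv2.boundingRect(q) for q in cs if cv2.contourArea(q)>800])
E
```

```text
t: 26.7
tool_pos: [0.4665, 0.2544, 0.0113]
tool_rot: [1.966, 2.448, 0.005]
contact_force: [-0.5, -1.3, 5.6]
opening: 0.0429
t: 27.58
tool_pos: [0.4645, 0.2537, 0.2288]
tool_rot: [-1.967, -2.449, -0.0]
contact_force: [0.2, -0.6, -0.7]
opening: 0.043
t 27.57 pos [0.4645 0.2537 0.2288] yaw_y 12.5 tilt 0.0 F [ 0.2 -0.6 -0.7] open 0.0430 shift [-0.2716  0.0209  0.0038]
[(275, 220, 89, 93)]
```

```bash

python3 -m jog '[0.2,-0.054,0.0042,0,0,0,0,0.2,-0.054,0.0042,0,0,0,0,0.2,-0.054,0.0042,0,0,0,0,0.2,-0.054,0.0042,0,0,0,0,0.2,-0.0556,0.0042,0,0,0,0,0.2,0,0,0.025,0,0,0,0.2,0,0,0,0,0,0,0.2,0,0,0,0,0,0,0.2,0,0,0,0,0,0]' 40
python3 - <<'E'
from h import *
shift(.5435,-.007,.175)
E
```

```text
t: 28.75
tool_pos: [0.5441, -0.0062, 0.2048]
tool_rot: [1.965, 2.45, 0.001]
contact_force: [-0.5, 0.6, 0.1]
opening: 0.043
t 28.75 pos [ 0.5441 -0.0062  0.2048] yaw_y 12.5 tilt 0.1 F [-0.5  0.6  0.1] open 0.0430 shift [-0.0006 -0.0008  0.0298]
```

```bash

python3 -m jog '[0.2,-0.0005,-0.001,0.018,0,0,0,0.2,0,0,0.012,0,0,0,0.2,0,0,0,0,0,0,0.2,0,0,0,0,0,0]' 40
python3 -m jog '[0.75,0,0,0,0,0,0,0.75,0,0,0,0,0,0,0.75,0,0,0,0,0,0]' 40
python3 - <<'E'
from h import *
shift(.5435,-.007,.3)
o=ctrl.get_obs();w=ctrl.get_image("wrist");im=w["image"];a=cv2.resize(im[190:330,240:400],(457,400))
w=ctrl.get_image("top")
for b in ctrl.boxes_of("puck0",w): print(np.round(b["box"]),round(b["p"],2),atz(w,*b["box"][:2],.02))
c=cv2.resize(w["image"][140:310,125:270],(341,400));cv2.imwrite("pics/w9.png",np.hstack([a,c]))
E
```

```text
t: 29.25
tool_pos: [0.5427, -0.0073, 0.1737]
tool_rot: [-1.966, -2.449, 0.0]
contact_force: [-1.2, 2.0, 2.9]
opening: 0.0429
t: 29.62
tool_pos: [0.5427, -0.0076, 0.1732]
tool_rot: [-1.967, -2.449, 0.001]
contact_force: [-0.1, 0.1, -0.4]
opening: 0.0644
t 29.62 pos [ 0.5427 -0.0076  0.1732] yaw_y 12.5 tilt 0.0 F [-0.1  0.1 -0.4] open 0.0644 shift [ 0.0004  0.0008 -0.1268]
```

View pics/w9.png

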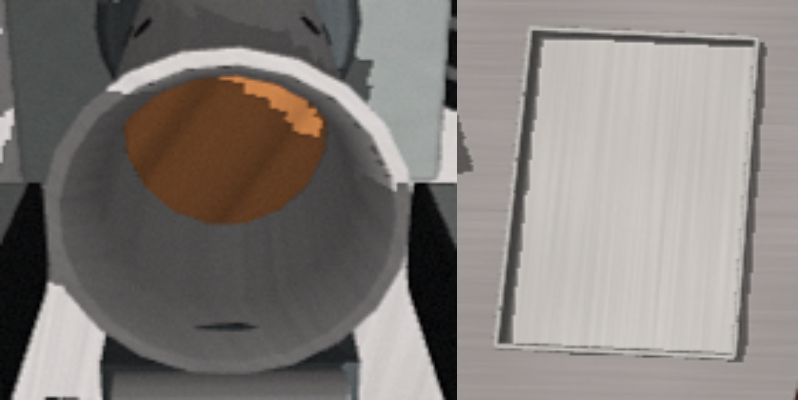

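All four pucks are in the tube, flat, and the pan is empty. For the tamper hook's direction I'll enlarge the earlier wide view (w5).

```bash
python3 - <<'E'
from h import *
a=cv2.imread("pics/w5.png")[195:310,110:230];b=cv2.imread("pics/side0.png")[240:300,262:312]
cv2.imwrite("pics/v4.png",np.hstack([cv2.resize(a,(459,440),interpolation=cv2.INTER_CUBIC),cv2.resize(b,(340,440),interpolation=cv2.INTER_CUBIC)]))
E
python3 -m jog '[0.75,0,0,-0.05,0,0,0,0.75,0,0,-0.05,0,0,0]'
```

```text
t: 30.02
tool_pos: [0.5424, -0.0075, 0.274]
tool_rot: [-1.966, -2.448, 0.002]
contact_force: [1.5, -0.0, 1.0]
opening: 0.064
```

View pics/v4.png

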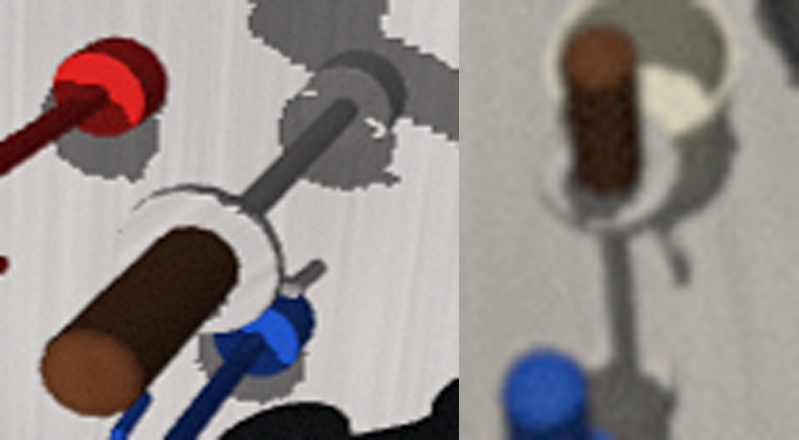

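The leg of the hook shows at crop-left (320,266) and crop-right (683,278). I'll triangulate it.

```bash
python3 - <<'E'
from h import *
w=ctrl.get_image("wrist");s=ctrl.get_image("side")
o={"tool_pos":np.array([.5583,-.0859,.2991]),"tool_rot":np.array([-1.965,-2.449,.001])}
A=lambda u,v:(110+u/3.825,195+v/3.826);B=lambda u,v:(262+(u-459)*50/340,240+v*60/440)
tip=tri([ray(w,*A(322,264),o),ray(s,*B(684,280))]);print("tip",tip,atz(w,*A(322,264),.096,o),atz(s,*B(684,280),.096))
print("grip top",tri([ray(w,*A(92,372),o),ray(s,*B(600,52))]),atz(w,*A(92,372),.195,o))
print("foot top",atz(w,*A(334,100),.02,o),"guard",atz(w,*A(203,262),.138,o),atz(s,*B(610,185),.138))
E
```

```text
tip [ 0.42828988 -0.23611927  0.09550181] [ 0.42826777 -0.23575804  0.096     ] [ 0.42844602 -0.23652492  0.096     ]
grip top [ 0.40650212 -0.21588072  0.190639  ] [ 0.40823178 -0.21216867  0.195     ]
foot top [ 0.40162853 -0.21352322  0.02      ] guard [ 0.4080475  -0.21470764  0.138     ] [ 0.40626757 -0.22667349  0.138     ]
```

```bash

python3 -m jog '[0.75,0,0,0,0,0,-10.5,0.75,0,0,0,0,0,-10.5,0.75,0,0,0,0,0,-10.5,0.75,-0.0107,-0.0482,0,0,0,0,0.75,-0.0107,-0.0482,0,0,0,0,0.75,-0.0107,-0.0482,0,0,0,0,0.75,-0.0107,-0.0482,0,0,0,0,0.75,-0.0107,-0.0482,0,0,0,0]' 60
python3 -m jog '[0.75,0,0,0,0,0,0,0.75,0,0,0,0,0,0,0.75,0,0,0,0,0,0]' 60
python3 - <<'E'
from h import *
shift(.4065,-.2135,.146)
print(ctrl.get_obs()["q"])
o=ctrl.get_obs();w=ctrl.get_image("wrist");cv2.imwrite("pics/w10.png",w["image"])
print("proj axis top/guard",proj(w,(.4065,-.2135,.195),o),proj(w,(.4065,-.2135,.138),o))
E
```

```text
t: 31.12
tool_pos: [0.4055, -0.2144, 0.2732]
tool_rot: [-1.228, -2.891, -0.0]
contact_force: [0.3, -1.5, -0.7]
opening: 0.064
t: 31.5
tool_pos: [0.4071, -0.2125, 0.2737]
tool_rot: [-1.226, -2.892, -0.001]
contact_force: [-0.4, -0.2, 0.8]
opening: 0.0639
t 31.50 pos [ 0.4071 -0.2125  0.2737] yaw_y 44.1 tilt 0.0 F [-0.4 -0.2  0.8] open 0.0639 shift [-0.0003 -0.0012  0.1277]
[-6.43524879e-01 -3.81408743e-01  1.92740110e+00  2.51862084e-04
  1.59610119e+00 -1.41244374e+00]
proj axis top/guard [318.76314273 211.37671004] [318.85504601 190.14651429]
```

View pics/w10.png

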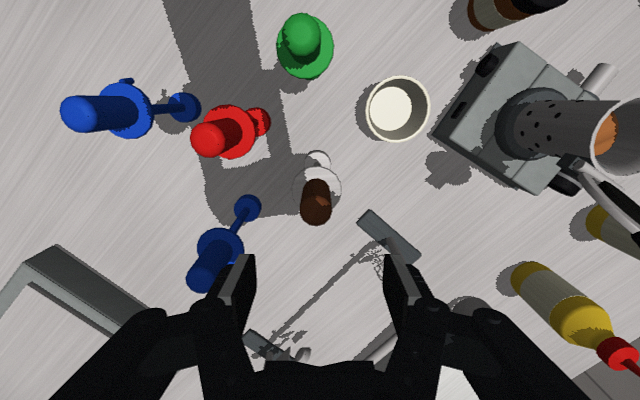

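The steel tamper with the wooden grip sits below the jaw centre (grip top about (316,211)). The blue one at (215,260) is clear of the fingers. Next is descend and grip.

```bash

python3 -m jog '[0.75,0,-0.003,0.045,0,0,0,0.75,0,0,0.045,0,0,0,0.75,0,0,0.036,0,0,0,0.75,0,0,0,0,0,0,0.75,0,0,0,0,0,0,0,0,0,0,0,0,0,0,0,0,0,0,0,0,0,0,0,0,0,0,0,0,0,0,0,0,0,0]' 100
python3 -m jog '[0,0,0,0,0,0,0,0,0,0,0,0,0,0]'
python3 - <<'E'
from h import *
shift(.5433,-.0072,.38)
E
```

```text
t: 32.67
tool_pos: [0.4055, -0.2161, 0.1499]
tool_rot: [1.227, 2.888, -0.0]
contact_force: [0.3, 0.9, 6.3]
opening: 0.0244
t: 32.92
tool_pos: [0.4055, -0.2161, 0.1499]
tool_rot: [1.227, 2.888, -0.0]
contact_force: [0.4, 0.7, 5.7]
opening: 0.0236
t 32.92 pos [ 0.4055 -0.2161  0.1499] yaw_y 44.0 tilt 0.2 F [0.4 0.7 5.7] open 0.0236 shift [ 0.054   0.2444 -0.23  ]
```

```bash

python3 -m jog '[0,0,0,-0.03,0,0,0,0,0,0,-0.05,0,0,0,0,0,0,-0.05,0,0,0,0,0,0,-0.05,0,0,0,0,0,0,-0.05,0,0,0,0,0,0,0,0,0,0]' 100
python3 -m jog '[0,0.031,0.0425,0,0,0,0,0,0.031,0.0425,0,0,0,0,0,0.032,0.0425,0,0,0,0,0,0.032,0.0425,0,0,0,0,0,-0.036,0.037,0,0,0,0,0,-0.036,0.037,0,0,0,0,0,0,0,0,0,0,0,0,0,0,0,0,0,0,0,0,0,0,0,0,0]' 100
python3 - <<'E'
from h import *
shift(.5433,-.0072,.34)
o=ctrl.get_obs();s=ctrl.get_image("side");p=proj(s,(.5433,-.0072,.2),o).astype(int);t=ctrl.get_image("top");q=proj(t,(.5433,-.0072,.2)).astype(int)
C=lambda im,p:cv2.resize(im["image"][max(p[1]-80,0):p[1]+60,p[0]-50:p[0]+50],(400,560),interpolation=cv2.INTER_CUBIC)
w=ctrl.get_image("wrist")
cv2.imwrite("pics/w11.png",np.hstack([C(s,p),cv2.resize(w["image"][120:330,245:395],(400,560),interpolation=cv2.INTER_CUBIC)]))
E
```

```text
t: 33.67
tool_pos: [0.4054, -0.2163, 0.3825]
tool_rot: [1.226, 2.884, -0.003]
contact_force: [0.3, 0.4, -3.3]
opening: 0.0242
t: 34.8
tool_pos: [0.5417, -0.0073, 0.3778]
tool_rot: [-1.229, -2.891, 0.0]
contact_force: [-0.2, 0.5, -2.8]
opening: 0.0238
t 34.80 pos [ 0.5417 -0.0073  0.3778] yaw_y 43.9 tilt 0.0 F [-0.2  0.5 -2.8] open 0.0238 shift [-0.001   0.0012  0.0378]
```

View pics/w11.png

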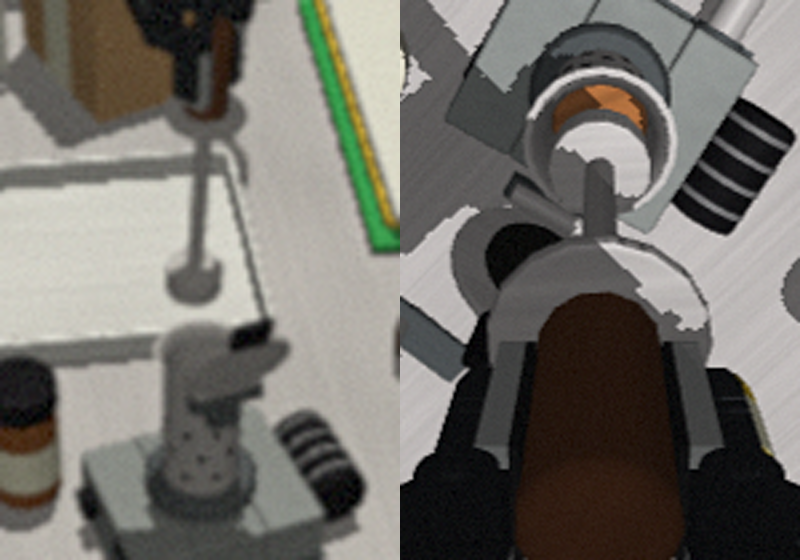

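The tamper is held upright over the tube with the wooden stack visible below the foot. I'll lower it.

```bash

python3 -m jog '[0,-0.001,0.001,0.03,0,0,0,0,0,0,0.03,0,0,0,0,0,0,0.015,0,0,0,0,0,0,0,0,0,0,0,0,0,0,0,0,0]' 120
python3 - <<'E'
from h import *
shift(.5433,-.0072,.26)
E
python3 -m jog '[0,0,0,0.008,0,0,0,0,0,0,0.008,0,0,0,0,0,0,0.008,0,0,0,0,0,0,0,0,0,0]' 120
```

```text
t: 35.58
tool_pos: [0.5444, -0.0074, 0.3045]
tool_rot: [1.228, 2.89, 0.001]
contact_force: [1.9, -1.3, -3.3]
opening: 0.0236
t 35.58 pos [ 0.5444 -0.0074  0.3045] yaw_y 44.0 tilt 0.1 F [ 1.9 -1.3 -3.3] open 0.0236 shift [ 0.0009 -0.0007  0.0445]
t: 36.08
tool_pos: [0.544, -0.0073, 0.2782]
tool_rot: [-1.228, -2.891, 0.0]
contact_force: [1.5, -0.9, -2.2]
opening: 0.0238
```

```bash

python3 -m jog '[0,0,0,0.006,0,0,0,0,0,0,0.004,0,0,0,0,0,0,0.002,0,0,0,0,0,0,0,0,0,0]' 120
python3 -m jog '[0,0,0,0.003,0,0,0,0,0,0,0.002,0,0,0,0,0,0,0,0,0,0]' 120
python3 -m jog '[0,0,0,0.002,0,0,0,0,0,0,0,0,0,0]' 120
python3 -m jog '[0,0,0,0.002,0,0,0,0,0,0,0,0,0,0]' 120
```

```text
t: 36.58
tool_pos: [0.5439, -0.0073, 0.2661]
tool_rot: [-1.228, -2.891, 0.0]
contact_force: [0.8, -1.1, -2.2]
opening: 0.0238
t: 36.95
tool_pos: [0.5444, -0.0078, 0.263]
tool_rot: [1.228, 2.89, -0.001]
contact_force: [0.5, -2.5, 4.3]
opening: 0.0239
t: 37.2
tool_pos: [0.5449, -0.0078, 0.2628]
tool_rot: [1.227, 2.888, -0.001]
contact_force: [-0.5, -3.6, 10.1]
opening: 0.0239
t: 37.45
tool_pos: [0.5452, -0.008, 0.2625]
tool_rot: [1.227, 2.886, -0.0]
contact_force: [-2.4, -2.8, 15.7]
opening: 0.0237
```

```bash

for i in 1; do python3 -m jog '[0,0,0,0.003,0,0,0,0,0,0,0,0,0,0]' 120; python3 -m jog '[0,0,0,0.003,0,0,0,0,0,0,0,0,0,0]' 120
python3 -m jog '[0,0,0,0.003,0,0,0,0,0,0,0,0,0,0]' 120; done
```

```text
t: 37.7
tool_pos: [0.5458, -0.0082, 0.2621]
tool_rot: [1.226, 2.884, -0.0]
contact_force: [-3.3, -2.7, 22.2]
opening: 0.0238
t: 37.95
tool_pos: [0.5463, -0.0084, 0.2614]
tool_rot: [1.225, 2.882, 0.0]
contact_force: [-5.2, -3.2, 28.2]
opening: 0.0238
t: 38.2
tool_pos: [0.5469, -0.0086, 0.2613]
tool_rot: [1.224, 2.88, 0.0]
contact_force: [-7.9, -3.0, 37.8]
opening: 0.0235
```

The stack takes 38 N without moving, with the foot at about 0.111 m. That matches four pucks fully home, whose top is at 0.110 m. I'll withdraw.

```bash

python3 -m jog '[0,0,0,-0.02,0,0,0,0,0,0,-0.045,0,0,0,0,0,0,-0.045,0,0,0,0,0,0,-0.04,0,0,0,0,0,0,0,0,0,0,0,0,0,0,0,0,0,0,0,0,0,0,0,0]' 120
python3 - <<'E'
from h import *
shift(.5433,-.0072,.40)
o=ctrl.get_obs();w=ctrl.get_image("wrist");t=ctrl.get_image("top")
for n in("rail","tamper"):print(n,[(np.round(b["box"]).tolist(),round(b["p"],2)) for b in ctrl.boxes_of(n,w)][:3],[(np.round(b["box"]).tolist(),round(b["p"],2)) for b in ctrl.boxes_of(n,t)][:3])
# top face ellipse of stack through the wrist camera
h=cv2.cvtColor(w["image"],cv2.COLOR_BGR2HSV)[100:260,250:400];b=cv2.inRange(h,(3,120,25),(22,255,255));cs,_=cv2.findContours(b,0,1);print([cv2.boundingRect(q) for q in cs if cv2.contourArea(q)>50])
# rail bar: bright line in top picture
im=cv2.cvtColor(t["image"],6);print([ (c,int(np.argmax(im[165:185,c])+165)) for c in range(440,560,12)])
for z in(.11,.14):print(z,[proj(w,(.5433+.0225*a,-.0072+.0225*b2,z),o).round(0).tolist() for a,b2 in((-.69,.72),(.69,-.72),(.72,.69),(-.72,-.69))])
E
```

```text
t: 39.08
tool_pos: [0.5432, -0.007, 0.3953]
tool_rot: [-1.226, -2.886, 0.002]
contact_force: [0.3, 0.6, -3.4]
opening: 0.0236
t 39.08 pos [ 0.5432 -0.007   0.3953] yaw_y 44.0 tilt 0.3 F [ 0.3  0.6 -3.4] open 0.0236 shift [-0.0002 -0.0001 -0.0047]
rail [([207.0, 274.0, 130.0, 114.0], 0.72)] [([489.0, 188.0, 151.0, 46.0], 0.55)]
tamper [([86.0, 163.0, 112.0, 46.0], 0.95), ([46.0, 149.0, 91.0, 44.0], 0.9), ([94.0, 236.0, 104.0, 70.0], 0.75)] [([454.0, 331.0, 36.0, 25.0], 0.88), ([432.0, 295.0, 31.0, 24.0], 0.85), ([332.0, 164.0, 26.0, 30.0], 0.7)]
[(46, 130, 47, 30), (54, 50, 32, 17)]
[(440, 175), (452, 178), (464, 178), (476, 178), (488, 174), (500, 177), (512, 182), (524, 173), (536, 172), (548, 183)]
0.11 [[321.0, 144.0], [320.0, 176.0], [336.0, 161.0], [304.0, 161.0]]
0.14 [[321.0, 148.0], [320.0, 182.0], [338.0, 165.0], [303.0, 165.0]]
```

```bash

python3 -m jog '[0,0.035,-0.036,0,0,0,0,0,0.035,-0.036,0,0,0,0,0,0,0,0,0,0,-9.6,0,0,0,0,0,0,-9.6,0,0,0,0,0,0,-9.6,0,0,0,0,0,0,-9.6,0,0,0,0,0,0,-9.6,0,0,0,0,0,0,0]' 120
python3 -m jog '[0,0.002,-0.058,0,0,0,0,0,0.002,-0.058,0,0,0,0,0,0.002,-0.058,0,0,0,0,0,0.002,-0.058,0,0,0,0,0,0.002,-0.058,0,0,0,0,0,0.002,-0.058,0,0,0,0,0,-0.05,0,0,0,0,0,0,-0.06,0,0,0,0,0,0,0,0,0,0,0,0]' 120
python3 -m jog '[0,0,0,0.04,0,0,0,0,0,0,0.04,0,0,0,0,0,0,0.03,0,0,0,0,0,0,0,0,0,0,0,0,0,0,0,0,0]' 120
python3 - <<'E'
from h import *
shift(.5535,-.355,.27)
o=ctrl.get_obs();w=ctrl.get_image("wrist");cv2.imwrite("pics/w12.png",w["image"])
print([proj(w,(.568,y,.17),o).round(1).tolist() for y in(-.25,-.3,-.366,-.43,-.48)])
E
```

```text
t: 40.38
tool_pos: [0.4436, -0.0068, 0.3992]
tool_rot: [-0.051, 3.141, -0.0]
contact_force: [-0.1, -0.3, -2.8]
opening: 0.0235
t: 41.5
tool_pos: [0.5562, -0.351, 0.3953]
tool_rot: [0.053, -3.138, -0.006]
contact_force: [-0.8, -0.6, -4.0]
opening: 0.0236
t: 42.12
tool_pos: [0.5536, -0.3516, 0.2907]
tool_rot: [-0.052, 3.14, -0.002]
contact_force: [0.3, -0.3, -3.1]
opening: 0.0232
t 42.12 pos [ 0.5536 -0.3516  0.2907] yaw_y 91.9 tilt 0.1 F [ 0.3 -0.3 -3.1] open 0.0232 shift [ 0.0003 -0.0033  0.0207]
[[431.3, 213.7], [376.4, 212.0], [303.7, 209.7], [232.9, 207.5], [177.4, 205.8]]
```

View pics/w12.png

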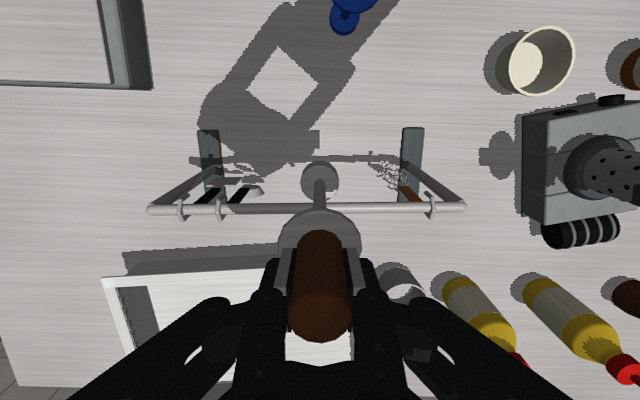

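The bar runs from (150,210) to (465,207), parallel to the jaws. The tamper's shaft and foot (319,180) show in the free middle section. I'll check the tamper's axis relative to the bar.

```bash
python3 - <<'E'
from h import *
o=ctrl.get_obs();w=ctrl.get_image("wrist");z0=o["tool_pos"][2]-.15
for n,u,v,z in(("foot top",319,178,.02),("guard",320,246,.138),("grip top",319,319,.195)):print(n,atz(w,u,v,z0+z,o))
for u,v in((150,210),(465,207),(270,208.8),(370,208)):print("bar",atz(w,u,v,.17,o))
im=w["image"];hsv=cv2.cvtColor(im,cv2.COLOR_BGR2GRAY)
for c in(240,260,370,400):print(c,hsv[198:222,c])
E
```

```text
foot top [ 0.54079514 -0.35337432  0.1614212 ]
guard [ 0.54917059 -0.3521937   0.2794212 ]
grip top [ 0.55095239 -0.35251779  0.3364212 ]
bar [ 0.57373002 -0.50615017  0.17      ]
bar [ 0.56114311 -0.2205431   0.17      ]
bar [ 0.56886171 -0.39693799  0.17      ]
bar [ 0.5650147  -0.30630655  0.17      ]
240 [  5   3  21  76  73  74  84  86  92  94  95  89  84  79  79 129 179 176
 178 180 182 180 182 182]
260 [178 183 185 172  82  75  83  88  90  98  97  90  84  76  83 155 183 179
 182 183 184 182 186 190]
370 [187 187 179  88 106 136 151 166 186 217 195 177 169 149 153 184 182 184
 186 187 180 178 179 179]
400 [ 84  82  77  79 119 140 156 174 194 209 190 172 163 148 182 180 179 180
 182 183 184 176 180 172]
```

```bash

python3 -m jog '[0,-0.002,0,0.025,0,0,0,0,0,0,0.025,0,0,0,0,0,0,0.02,0,0,0,0,0,0,0,0,0,0,0,0,0,0,0,0,0]' 120
python3 -m jog '[0,0,0,0.005,0,0,0,0,0,0,0.003,0,0,0,0,0,0,0,0,0,0]' 120
python3 -m jog '[0,0,0,0.003,0,0,0,0,0,0,0,0,0,0]' 120
```

```text
t: 42.85
tool_pos: [0.556, -0.3517, 0.2205]
tool_rot: [-0.054, 3.139, -0.002]
contact_force: [-0.4, 0.0, -3.4]
opening: 0.0236
t: 43.22
tool_pos: [0.5553, -0.3511, 0.2107]
tool_rot: [0.054, -3.141, -0.001]
contact_force: [0.2, -1.1, -3.8]
opening: 0.0241
t: 43.48
tool_pos: [0.5553, -0.3511, 0.2076]
tool_rot: [0.054, -3.141, -0.001]
contact_force: [-0.2, 0.5, -2.8]
opening: 0.0235
```

```bash

python3 -m jog '[0,0,0,0.002,0,0,0,0,0,0,0,0,0,0]' 120
python3 -m jog '[0,0,0,0.002,0,0,0,0,0,0,0,0,0,0]' 120
python3 -m jog '[0,0,0,0.002,0,0,0,0,0,0,0,0,0,0]' 120
```

```text
t: 43.72
tool_pos: [0.5554, -0.3512, 0.2058]
tool_rot: [0.054, -3.141, -0.0]
contact_force: [0.1, -0.0, -3.6]
opening: 0.0238
t: 43.98
tool_pos: [0.5558, -0.3513, 0.2043]
tool_rot: [-0.054, 3.14, -0.001]
contact_force: [1.1, 0.4, -2.3]
opening: 0.0236
t: 44.22
tool_pos: [0.5562, -0.3515, 0.2035]
tool_rot: [-0.054, 3.139, -0.002]
contact_force: [0.5, 0.9, 2.8]
opening: 0.0239
```

Contact came at TCP 0.204 m, which is the expected crown-on-bar height (the tip would have touched at 0.229 m). I'll release slowly and retreat upward.

```bash

python3 -m jog '[0.32,0,0,0,0,0,0,0.4,0,0,0,0,0,0,0.5,0,0,0,0,0,0,0.7,0,0,0,0,0,0,0.8,0,0,0,0,0,0,0.8,0,0,-0.01,0,0,0,0.8,0,0,-0.02,0,0,0]' 30
python3 -m jog '[0.8,0,0,-0.04,0,0,0,0.8,0,0,-0.05,0,0,0,0.8,0,0,-0.05,0,0,0,0.8,0,0,0,0,0,0]' 
python3 - <<'E'
from h import *
shift(.48,-.2,.40)
s=ctrl.get_image("side");t=ctrl.get_image("top");w=ctrl.get_image("wrist")
for n in("tamper",):print([(np.round(b["box"]).tolist(),round(b["p"],2)) for b in ctrl.boxes_of(n,s)],[(np.round(b["box"]).tolist(),round(b["p"],2)) for b in ctrl.boxes_of(n,w)])
p=proj(s,(.56,-.35,.17)).astype(int)
a=s["image"][p[1]-75:p[1]+75,p[0]-60:p[0]+60];b=w["image"][100:330,160:480]
cv2.imwrite("pics/w13.png",np.hstack([cv2.resize(a,(340,425),interpolation=2),cv2.resize(b,(460,425)[::1],interpolation=2)]))
E
```

```text
t: 45.1
tool_pos: [0.5551, -0.351, 0.2322]
tool_rot: [0.054, -3.14, -0.002]
contact_force: [0.1, -0.5, -0.9]
opening: 0.0683
t: 45.6
tool_pos: [0.5569, -0.3523, 0.3814]
tool_rot: [-0.054, 3.131, -0.014]
contact_force: [-0.4, -0.7, 0.1]
opening: 0.0683
t 45.60 pos [ 0.5569 -0.3523  0.3814] yaw_y 92.0 tilt 0.8 F [-0.4 -0.7  0.1] open 0.0683 shift [ 0.0715  0.1547 -0.0207]
[([210.0, 304.0, 27.0, 56.0], 0.77), ([245.0, 247.0, 25.0, 48.0], 0.75), ([277.0, 314.0, 22.0, 55.0], 0.63), ([366.0, 302.0, 25.0, 60.0], 0.58), ([246.0, 284.0, 24.0, 57.0], 0.57), ([334.0, 211.0, 74.0, 76.0], 0.41), ([367.0, 324.0, 81.0, 152.0], 0.32)] [([351.0, 22.0, 47.0, 40.0], 0.9), ([322.0, 177.0, 43.0, 49.0], 0.67)]
```

View pics/w13.png

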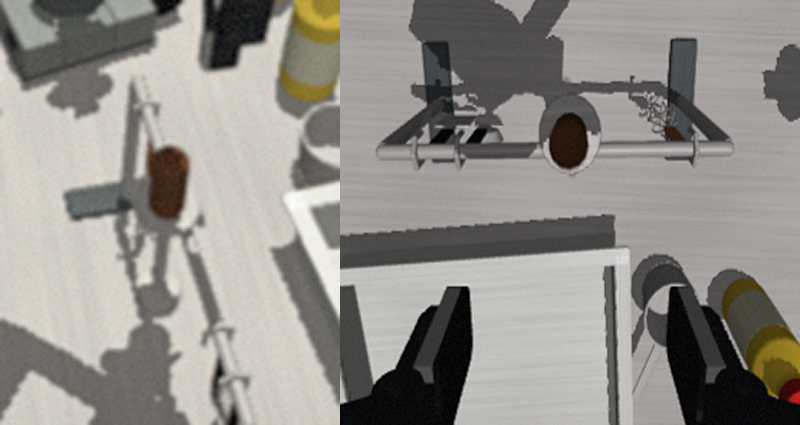

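The tamper hangs on the bar, leaning slightly, and the fingers are clear. Next I'll close the lid with shut fingers, pushing it from behind.

```bash

python3 -m jog '[0.8,-0.006,0.052,0,0,0,0,0.3,-0.006,0.052,0,0,0,0,0,-0.006,0.052,0,0,0,0,0,-0.006,0.052,0,0,0,0,0,0,0,0,0,0,0,0,0,0,0,0,0,0,0,0,0,0,0,0,0,0,0,0,0,0,0,0]' 40
python3 - <<'E'
from h import *
P=lambda s,z:(.5433+.216*s,-.0072-.976*s,z)
shift(*P(.14,.235));m=R.from_rotvec(ctrl.get_obs()["tool_rot"]).as_matrix();print("dir +y_s in tool",m.T@np.array([-.216,.976,0]))
w=ctrl.get_image("top");s=ctrl.get_image("side")
for n in("lid","lid_tab"):print(n,[(np.round(b["box"]).tolist(),round(b["p"],2)) for i in(w,s) for b in ctrl.boxes_of(n,i)])
E
```

```text
t: 46.85
tool_pos: [0.5722, -0.1437, 0.3717]
tool_rot: [0.051, -3.141, -0.0]
contact_force: [-0.1, 0.4, -0.9]
opening: -0.0003
t 46.85 pos [ 0.5722 -0.1437  0.3717] yaw_y 91.9 tilt 0.0 F [-0.1  0.4 -0.9] open -0.0003 shift [-0.0014 -0.0002  0.1367]
dir +y_s in tool [1.84182601e-01 9.82501260e-01 2.07559318e-04]
lid [([361.0, 174.0, 27.0, 34.0], 0.87), ([337.0, 186.0, 24.0, 24.0], 0.71), ([293.0, 162.0, 107.0, 57.0], 0.61)]
lid_tab [([361.0, 173.0, 27.0, 34.0], 0.94), ([331.0, 184.0, 15.0, 21.0], 0.3), ([336.0, 183.0, 27.0, 19.0], 0.8)]
```

```bash

python3 -m jog '[0,-0.0015,0,0.05,0,0,0,0,0,0,0.05,0,0,0,0,0,0,0.037,0,0,0,0,0,0,0,0,0,0,0,0,0,0,0,0,0]' 40
python3 -m jog '[0,0.0034,0.018,0,0,0,0,0,0.0034,0.018,0,0,0,0,0,0.0034,0.018,0,0,0,0,0,0.0034,0.018,0,0,0,0,0,0.0034,0.018,0,0,0,0,0,0,0,0,0,0,0]'
python3 -m jog '[0,0.0034,0.018,0,0,0,0,0,0.0034,0.018,0,0,0,0,0,0.0026,0.014,0,0,0,0,0,0,0,0,0,0,0]'
python3 - <<'E'
from h import *
P=lambda s,z:(.5433+.216*s,-.0072-.976*s,z)
shift(*P(-.01,.215))
w=ctrl.get_image("top");s=ctrl.get_image("side")
for n in("lid","lid_tab"):print(n,[(np.round(b["box"]).tolist(),round(b["p"],2)) for i in(w,s) for b in ctrl.boxes_of(n,i)])
E
```

```text
t: 47.78
tool_pos: [0.5747, -0.1428, 0.2371]
tool_rot: [-0.054, 3.139, -0.002]
contact_force: [0.1, 0.0, 1.0]
opening: 0.0
t: 48.52
tool_pos: [0.5533, -0.0514, 0.2348]
tool_rot: [0.057, -3.141, -0.001]
contact_force: [0.8, 0.2, 0.2]
opening: 0.0
t: 49.02
tool_pos: [0.5424, -0.002, 0.235]
tool_rot: [0.057, -3.141, -0.001]
contact_force: [0.8, -0.7, -0.6]
opening: 0.0003
t 49.02 pos [ 0.5424 -0.002   0.235 ] yaw_y 92.1 tilt 0.1 F [ 0.8 -0.7 -0.6] open 0.0003 shift [0.0011 0.0046 0.02  ]
lid [([336.0, 185.0, 34.0, 18.0], 0.92), ([330.0, 180.0, 26.0, 42.0], 0.74)]
lid_tab [([336.0, 184.0, 39.0, 21.0], 0.58), ([329.0, 175.0, 29.0, 36.0], 0.85)]
```

```bash

python3 -m jog '[0,0.001,0.006,0.01,0,0,0,0,0,0.003,0.01,0,0,0,0,0,0,0.01,0,0,0,0,0,0,0.01,0,0,0,0,0,0,0.006,0,0,0,0,0,0,0,0,0,0,0,0,0,0,0,0,0]'
python3 -m jog '[0,0,0,0.004,0,0,0,0,0,0,0,0,0,0]'
python3 -m jog '[0,0,0,0.003,0,0,0,0,0,0,0,0,0,0]'
```

```text
t: 50.2
tool_pos: [0.5414, 0.0054, 0.1891]
tool_rot: [-0.054, 3.141, -0.0]
contact_force: [-0.3, 0.7, 0.0]
opening: -0.0005
t: 50.45
tool_pos: [0.5413, 0.0054, 0.1849]
tool_rot: [0.054, -3.141, 0.0]
contact_force: [0.5, 0.8, 0.4]
opening: -0.0
t: 50.7
tool_pos: [0.5416, 0.0055, 0.184]
tool_rot: [-0.054, 3.141, -0.0]
contact_force: [-3.6, -0.8, 8.3]
opening: 0.0003
```

```bash

python3 -m jog '[0,0,0,0.003,0,0,0,0,0,0,0,0,0,0]'
python3 -m jog '[0,0,0,-0.03,0,0,0,0,0,0,-0.05,0,0,0,0,0.05,0,-0.04,0,0,0,0,0.06,0,0,0,0,0,0,0.06,0,0,0,0,0,0,0,0,0,0,0,0,0,0,0,0,0,0,0,0,0,0,0,0,0]'
python3 - <<'E'
from h import *
shift(.4,0,.3)
Pw=lambda s,z:(.5433+.216*s,-.0072-.976*s,z)
w=ctrl.get_image("top");s=ctrl.get_image("side")
for n,i in(("top",w),("side",s)):
    for k in("lid","lid_tab","tamper"):print(n,k,[(np.round(b["box"]).tolist(),round(b["p"],2)) for b in ctrl.boxes_of(k,i)])
    for f in(0,.15,.3):print(f,"pred lid centre/tab end",proj(i,Pw(.037-.037*np.cos(f),.182+.037*np.sin(f))).round(1),proj(i,Pw(.037-.092*np.cos(f),.182+.092*np.sin(f))).round(1))
    h=cv2.cvtColor(i["image"],cv2.COLOR_BGR2GRAY);u,v=proj(i,Pw(-.047,.184)).round().astype(int);print("tab zone",u,v);print(h[v-12:v+12:2,u-14:u+15:2])
for k in("mustard0","shaker","mill","ramekin","cup"):print(k,[np.round(b["box"]).tolist() for b in ctrl.boxes_of(k,w)][:2])
E
```

```text
t: 50.95
tool_pos: [0.5417, 0.0055, 0.1838]
tool_rot: [-0.054, 3.141, -0.001]
contact_force: [-10.9, 0.1, 18.6]
opening: 0.0004
t 50.95 pos [0.5417 0.0055 0.1838] yaw_y 92.0 tilt 0.0 F [-10.9   0.1  18.6] open 0.0004 shift [ 0.1417 -0.0006 -0.1163]
top lid [([329.0, 189.0, 44.0, 18.0], 0.71)]
top lid_tab [([328.0, 190.0, 45.0, 18.0], 0.9), ([331.0, 199.0, 64.0, 39.0], 0.66), ([196.0, 222.0, 112.0, 140.0], 0.56)]
top tamper [([388.0, 292.0, 26.0, 20.0], 0.97), ([432.0, 295.0, 36.0, 25.0], 0.93), ([474.0, 263.0, 39.0, 24.0], 0.71), ([491.0, 179.0, 45.0, 20.0], 0.65), ([453.0, 330.0, 37.0, 22.0], 0.65)]
0 pred lid centre/tab end [331.3 180.1] [305.7 185.1]
0.15 pred lid centre/tab end [331.5 179.5] [306.1 183.6]
0.3 pred lid centre/tab end [332.2 178.8] [307.4 182. ]
tab zone 309 184
[[ 28  29  67  55  41  31  23  25  27  59  47  37  32  31  30]
 [ 31  31  41  32  67  68  23  23  23  28  52  82  39  40  37]
 [ 28  30  40  33  66  67  33  35  22  23  27  31  59  86  76]
 [ 30  49  42  21  20  22  27  24  23  22  23  24  27  28  31]
 [ 28 107 172  80 110  58  22  23  23  23  22  20  22  1
[... 1222 characters left out ...]
  59  60  25]
 [207 207 210 210 215 216 211 201  55  26  32  28  45  45  34]
 [210 210 207 209 202 144  99  60  42  19  14  22  26  23 116]
 [209 210 209 213 197  49  14  20  73  22  18  20  88 132 210]
 [208 210 211 212 213 125   5  24  87  49  20  32 156 204 213]
 [211 209 208 206 214 172  83  78  83  46  22  25 108 140 162]
 [201 204 220 224 199 114  91  96  88  43  22  32  89  97  92]
 [146 132 120 122 103  94  97  99  96  67  69  85  94  96  93]]
mustard0 [[324.0, 97.0, 25.0, 36.0], [327.0, 198.0, 62.0, 35.0]]
shaker [[490.0, 180.0, 41.0, 22.0]]
mill [[263.0, 103.0, 22.0, 40.0]]
ramekin [[370.0, 240.0, 27.0, 31.0], [418.0, 101.0, 32.0, 53.0]]
cup [[418.0, 100.0, 33.0, 52.0]]$: bad value
```

The retreat move was refused because of a wrong count of numbers. I'll send it again.

```bash

python3 -m jog '[0,0,0,-0.02,0,0,0,0,0,0,-0.05,0,0,0,0,0,0,-0.05,0,0,0,0,0.06,0,0,0,0,0,0,0.06,0,0,0,0,0,0,0.06,0,0,0,0,0,0,0,0,0,0,0,0,0,0,0,0,0,0,0]'
python3 - <<'E'
from h import *
shift(.4,0,.3)
Pw=lambda s,z:(.5433+.216*s,-.0072-.976*s,z)
w=ctrl.get_image("top");s=ctrl.get_image("side")
for n,i in(("top",w),("side",s)):
    for k in("lid","lid_tab"):print(n,k,[(np.round(b["box"]).tolist(),round(b["p"],2)) for b in ctrl.boxes_of(k,i)])
    for f in(0,.15,.3):print(f,"pred lid centre/tab end",proj(i,Pw(.037-.037*np.cos(f),.182+.037*np.sin(f))).round(1),proj(i,Pw(.037-.092*np.cos(f),.182+.092*np.sin(f))).round(1))
    h=cv2.cvtColor(i["image"],cv2.COLOR_BGR2GRAY);u,v=proj(i,Pw(-.047,.184)).round().astype(int);print("tab zone",u,v);print(h[v-10:v+11:2,u-10:u+11:2])
for k in("mustard0","shaker","mill","ramekin","cup"):print(k,[np.round(b["box"]).tolist() for b in ctrl.boxes_of(k,w)][:2])
o=ctrl.get_obs();W=ctrl.get_image("wrist");print([(k,[(np.round(b["box"]).tolist(),round(b["p"],2)) for b in ctrl.boxes_of(k,W)][:3]) for k in("lid","lid_tab")],proj(W,Pw(0,.184),o),proj(W,Pw(-.055,.184),o))
cv2.imwrite("pics/w14.png",W["image"])
E
```

```text
t: 52.6
tool_pos: [0.3618, -0.0007, 0.2996]
tool_rot: [-0.053, 3.139, -0.001]
contact_force: [0.8, 0.4, 0.1]
opening: -0.0001
t 52.60 pos [ 0.3618 -0.0007  0.2996] yaw_y 91.9 tilt 0.1 F [0.8 0.4 0.1] open -0.0001 shift [-0.0382 -0.0006 -0.0003]
top lid [([330.0, 181.0, 48.0, 33.0], 0.7), ([370.0, 228.0, 10.0, 7.0], 0.65), ([321.0, 186.0, 72.0, 76.0], 0.26)]
top lid_tab [([329.0, 181.0, 48.0, 34.0], 0.59)]
0 pred lid centre/tab end [331.3 180.1] [305.7 185.1]
0.15 pred lid centre/tab end [331.5 179.5] [306.1 183.6]
0.3 pred lid centre/tab end [332.2 178.8] [307.4 182. ]
tab zone 309 184
[[120  94 124 121 121 122 121 120 119 152 161]
 [136  71 124 123 124 123 122 124 122 171 162]
 [130  79 125 123 125 124 117  66  39 114 164]
 [158  71 120 117  24  33  35  37  35  95 168]
 [144  82 120 115  36  39  36  39  36  53 171]
 [117  78  85 118  32  39  40  40  37  30 173]
 [ 72  78  45  65  27  40  41  41  39  33 120]
 [ 84  82  83 125  62  42  42  40  40  32 113]
 [111 155  90 115  86  30  29  41  48  70 144]
 [151 152 107 108 121 123 126 113  70  84  47]
 [149 150 139  77 121 119 120 112  51
[... 543 characters left out ...]
207 205]
 [202 202 203 201 201 195 157 197 208 203 209]
 [199 203 197 132  84  59  31 136 205 203 199]
 [201 200 186  53  24  26  25  59 183 202 208]
 [201 201 203 119  24  28  44  81 144 183 186]
 [200 201 202 182 140 152 163 174 172 174 177]
 [209 209 206 182 175 178 174 179 178 177 178]
 [116 112 159 177 179 179 175 181 178 179 178]]
mustard0 [[377.0, 103.0, 33.0, 45.0], [324.0, 101.0, 25.0, 43.0]]
shaker []
mill [[263.0, 102.0, 25.0, 42.0], [330.0, 183.0, 49.0, 32.0]]
ramekin [[371.0, 230.0, 12.0, 6.0]]
cup [[420.0, 102.0, 34.0, 51.0]]
[('lid', [([317.0, 350.0, 16.0, 33.0], 0.81)]), ('lid_tab', [([322.0, 350.0, 15.0, 36.0], 0.71)])] [307.77627893 360.16364382] [359.12079307 352.66331467]
```

The lid tab end sits at side row ~168, where a closed lid is predicted (a lid open 0.15 rad would be at 164). The press also stopped hard at 0.184 m, the closed height. I'll hand in.

```bash
python3 - <<'E'
from h import *
s=ctrl.get_image("side");print([(np.round(b["box"]).tolist(),round(b["p"],2)) for b in ctrl.boxes_of("tamper",s)])
print(ctrl.finish_job())
E
```

```text
[([245.0, 248.0, 24.0, 50.0], 0.82), ([276.0, 313.0, 27.0, 59.0], 0.69), ([245.0, 282.0, 27.0, 61.0], 0.59), ([364.0, 300.0, 29.0, 57.0], 0.56)]
the job is handed in; nothing more can be done
None
```

I dropped all four pucks down the tube, pressed the stack with the tamper, hung the tamper on the rail, closed the lid and handed the job in at about 53 s. It returned no verdict.

**What the last checks showed**
- **Pucks:** The pan is empty. The tamper foot stopped hard at about 0.111 m, against 0.110 m for four pucks fully home, and held there up to 38 N. There was almost no push resistance on the way down to that height, so the falling pucks had probably already gone past the clips. The stack's apparent width in the wrist view also fits the lower height.
- **Tamper:** Its hook touched the bar at the expected height. After release the pictures show it hanging in the free middle of the rail. The last side picture still finds it there.
- **Lid:** The press stopped at 0.184 m with up to 19 N, which is the closed height. The tab end shows where a closed lid should be.
- **Bystanders:** The bottles, mill and cup were found where they started. The arm hid the shaker and most of the ramekin in the last picture, so I couldn't confirm those two. The arm was never close to either.

**What went wrong on the way**
- The first grasp came down on top of a puck and slipped off, pushing the puck about 5 mm inside the pan; the second try worked.
- One retreat move was refused because I typed the wrong count of numbers, so I sent it again.

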